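# Clear the depanelling plate

## Task

Turn the fume extractor's selector to 2 (the green dot), then lay the good green boards from the plate flat on the blue mat, next to one another. Only after that take the scraper block and with it wipe all the yellow chips off the plate into the red tray - push them, do not lift them - then stand the scraper back upright on its black pad and, last of all, turn the selector back to off (the black dot). Leave the grey bin, the bottle and the reel alone.

Things in the scene. Friction and masses are not known exactly. Their poses are not given: they have to be found in the camera images.
- plate_top (a point): centre of the top face of the fixed raised aluminium plate, 50 mm above the table. The top measures 168 mm along x between two dark side lips (each 8 mm thick, 12 mm high above the plate) and 250 mm along y; it has no lip at either y end. At its +y end lies the red scrap tray, joined to it. z up
- tray_floor (a point): centre of the inner floor of the red scrap tray (fixed to the plate, same axes), 5 mm above the table and 180 mm from plate_top along +y. Inside it is 200 mm along x and 110 mm along y; its rim is 37 mm above the table, 13 mm below the plate's top; the near wall is tucked 5 mm under the plate's end so that what is pushed off the plate falls in
- selector (a joint): the selector knob of the fume extractor's control box, in rad: it grows clockwise seen from above. Four spring detents, 0.5 rad apart: 0 = off (black dot), 0.5 = 1, 1.0 = 2 (green dot), 1.5 = 3 (end stop just beyond; another stop just below 0). Starts at or between off and 1. It snaps with up to about 0.2 N m into the nearest detent when let go
- selector_grip (a point): on the knob's vertical axis, half-way up its black grip bar, 66 mm above the table. The bar is 46 mm long along this point's x axis (which turns with the knob; the white pointer line is at its +x end), 14 mm wide along y, and stands from 15 mm below to 15 mm above the point, over a round skirt of 52 mm diameter and 6 mm height. The white fixed box below is 100 x 100 mm and 45 mm high
- scraper: the scraper block itself (origin at the centre of its underside); see scraper_mid
- scraper_mid (a point): scraper block with black foot 100 (x) x 36 (y) x 20 mm and above it an orange handle rib 70 (x) x 22 (y) mm reaching to 70 mm above the underside, 0.2 to 0.33 kg, heavy below. The point is its centre, 35 mm above the underside; z up. Grip the rib across y; the long sides of the foot wipe
- pad_c (a point): centre of the top of the fixed black rubber pad with a yellow outline, on which the scraper stands: 140 (x) x 80 (y) mm, 3 mm above the table
- mat_c (a point): centre of the top of the fixed blue mat, 150 (x) x 120 (y) mm, 3 mm above the table; room for two boards side by side along x
- parts_bin: bystander: open grey bin 100 x 90 x 45 mm, 0.5 kg; origin at its underside
- flux_bottle: bystander: white bottle with red cap, 50 mm diameter, 110 mm tall; origin at its underside
- reel: bystander: white and black component reel lying flat, 110 mm diameter, 18 mm high; origin at its underside
- board_a_mid (a point): a good green circuit board, 54 (x) x 70 (y) x 3 mm, 70 g, carrying at its middle one black transformer block 24 (x) x 30 (y) mm whose top is 37 mm above the board's underside; the block is what to grip. The point is on the board's middle, 18.5 mm above its underside; z up. One or both boards are present (an absent one has no pose)
- board_a: the same board; origin at the centre of its underside
- board_b_mid (a point): a good green circuit board, 54 (x) x 70 (y) x 3 mm, 70 g, carrying at its middle one black transformer block 24 (x) x 30 (y) mm whose top is 37 mm above the board's underside; the block is what to grip. The point is on the board's middle, 18.5 mm above its underside; z up. One or both boards are present (an absent one has no pose)
- board_b: the same board; origin at the centre of its underside
- chip0_mid (a point): a loose yellow break-off chip 34 (x) x 22 (y) x 8 mm, 12 g, lying at first on the plate; the point is its centre. Three to six of the six chips are present (an absent one has no pose)
- chip1_mid (a point): a loose yellow break-off chip 34 (x) x 22 (y) x 8 mm, 12 g, lying at first on the plate; the point is its centre. Three to six of the six chips are present (an absent one has no pose)
- chip2_mid (a point): a loose yellow break-off chip 34 (x) x 22 (y) x 8 mm, 12 g, lying at first on the plate; the point is its centre. Three to six of the six chips are present (an absent one has no pose)
- chip3_mid (a point): a loose yellow break-off chip 34 (x) x 22 (y) x 8 mm, 12 g, lying at first on the plate; the point is its centre. Three to six of the six chips are present (an absent one has no pose)
- chip4_mid (a point): a loose yellow break-off chip 34 (x) x 22 (y) x 8 mm, 12 g, lying at first on the plate; the point is its centre. Three to six of the six chips are present (an absent one has no pose)
- chip5_mid (a point): a loose yellow break-off chip 34 (x) x 22 (y) x 8 mm, 12 g, lying at first on the plate; the point is its centre. Three to six of the six chips are present (an absent one has no pose)
Not all that is in view belongs to the job. What is shaped like the scraper but purple is not meant.

How it is judged (in metres and radians):
On the way, in this order (a step that is already met when the one before it is completed fails the run):
1. the selector is at 2 (value of joint selector between 0.8 and 1.2 rad), for 0.2 s.
2. all boards lie flat on the blue mat, selector at 2 (all of step 1 and x of board_a_mid in the frame of mat_c between -0.075 and 0.075 m and y of board_a_mid in the frame of mat_c between -0.06 and 0.06 m and z of each of board_a_mid, board_b_mid in the frame of mat_c below 0.028 m and angle between each of board_a_mid, board_b_mid's own z axis and vertical below 0.12 rad and x of board_b_mid in the frame of mat_c between -0.075 and 0.075 m and y of board_b_mid in the frame of mat_c between -0.06 and 0.06 m), for 0.2 s.
3. the scraper is held over the plate (contact force between the fingers and scraper above 1 N and horizontal distance between scraper_mid and plate_top below 0.16 m), for 0.1 s.
4. all chips are in the tray, selector still at 2 (all of step 1 and x of chip0_mid in the frame of tray_floor between -0.102 and 0.102 m and y of chip0_mid in the frame of tray_floor between -0.06 and 0.06 m and z of each of chip0_mid, chip1_mid, chip2_mid, chip3_mid, chip4_mid, chip5_mid in the frame of tray_floor below 0.036 m and x of chip1_mid in the frame of tray_floor between -0.102 and 0.102 m and y of chip1_mid in the frame of tray_floor between -0.06 and 0.06 m and x of chip2_mid in the frame of tray_floor between -0.102 and 0.102 m and y of chip2_mid in the frame of tray_floor between -0.06 and 0.06 m and x of chip3_mid in the frame of tray_floor between -0.102 and 0.102 m and y of chip3_mid in the frame of tray_floor between -0.06 and 0.06 m and x of chip4_mid in the frame of tray_floor between -0.102 and 0.102 m and y of chip4_mid in the frame of tray_floor between -0.06 and 0.06 m and x of chip5_mid in the frame of tray_floor between -0.102 and 0.102 m and y of chip5_mid in the frame of tray_floor between -0.06 and 0.06 m), for 0.2 s.
5. the scraper stands on its pad again, let go, selector still at 2 (all of step 1 and x of scraper_mid in the frame of pad_c between -0.07 and 0.07 m and y of scraper_mid in the frame of pad_c between -0.04 and 0.04 m and angle between scraper_mid's own z axis and vertical below 0.12 rad and z of scraper_mid in the frame of pad_c below 0.045 m and not (contact force between the fingers and scraper above 1 N)), for 0.2 s.
At the end, for the whole second after the job is handed in: Selector at off (within 0.2 rad), every present board flat on the mat with its middle over the mat (not stacked), every present chip inside the tray, the scraper upright on its pad with its middle over the pad, all at rest (value of joint selector between -0.2 and 0.2 rad and x of board_a_mid in the frame of mat_c between -0.075 and 0.075 m and y of board_a_mid in the frame of mat_c between -0.06 and 0.06 m and z of each of board_a_mid, board_b_mid in the frame of mat_c below 0.028 m and angle between each of board_a_mid, board_b_mid, scraper_mid's own z axis and vertical below 0.12 rad and x of board_b_mid in the frame of mat_c between -0.075 and 0.075 m and y of board_b_mid in the frame of mat_c between -0.06 and 0.06 m and x of chip0_mid in the frame of tray_floor between -0.102 and 0.102 m and y of chip0_mid in the frame of tray_floor between -0.06 and 0.06 m and z of each of chip0_mid, chip1_mid, chip2_mid, chip3_mid, chip4_mid, chip5_mid in the frame of tray_floor below 0.036 m and x of chip1_mid in the frame of tray_floor between -0.102 and 0.102 m and y of chip1_mid in the frame of tray_floor between -0.06 and 0.06 m and x of chip2_mid in the frame of tray_floor between -0.102 and 0.102 m and y of chip2_mid in the frame of tray_floor between -0.06 and 0.06 m and x of chip3_mid in the frame of tray_floor between -0.102 and 0.102 m and y of chip3_mid in the frame of tray_floor between -0.06 and 0.06 m and x of chip4_mid in the frame of tray_floor between -0.102 and 0.102 m and y of chip4_mid in the frame of tray_floor between -0.06 and 0.06 m and x of chip5_mid in the frame of tray_floor between -0.102 and 0.102 m and y of chip5_mid in the frame of tray_floor between -0.06 and 0.06 m and x of scraper_mid in the frame of pad_c between -0.07 and 0.07 m and y of scraper_mid in the frame of pad_c between -0.04 and 0.04 m and z of scraper_mid in the frame of pad_c below 0.045 m and linear speed of each of board_a, board_b, scraper below 0.02 m/s); the robot touches nothing.
It fails at once if a chip is lifted (centre more than 35 mm above the plate) (height (world z) of any of chip0_mid, chip1_mid, chip2_mid, chip3_mid, chip4_mid, chip5_mid above 0.085 m).
It fails at once if the bin, bottle or reel is moved more than 20 mm or tipped (distance of any of parts_bin, flux_bottle, reel from where it was at the start of the episode above 0.02 m or angle between flux_bottle's own z axis and vertical above 0.3 rad).
Of chip0, chip1, chip2, chip3, chip4, chip5 only 3 to 6 are there at a start; the rules pass over those that are not, and their reading is None.
Of board_a, board_b only 1 to 2 are there at a start; the rules pass over those that are not, and their reading is None.
At some moment in a run one of board_a, board_b, scraper may be knocked a few centimetres aside while the robot is not near it.
Once in a run the grip may slacken for a moment while it holds something.
It also fails if it takes over 208 s, if anything falls off the work surface, if the arm or the gripper's body presses on something with over 40 N, if the wrist force passes 120 N, or if a joint passes its speed limit or range.

## Robot

A 6-joint arm with a two-finger parallel gripper is mounted at the origin on the work surface. World frame = base frame: x ahead of the robot, y to its left, z up, the work surface at z = 0. Lengths are in m, angles in degrees, forces in N, time in s.
With the tool pointing down it reaches from about 0.4 to 0.825 m from the base axis. Payload 7 kg.
Tool frame: the origin (TCP) lies midway between the tips of the shut fingers; the grasp point (between the pads) lies r.hold_point_z behind it (r.hold_point_z is the distance from the TCP to the grasp point, in m); z points along the fingers, x is the direction in which the jaws open and shut, and the axes are right-handed (so a half turn about z gives the same grasp; the last joint's range is limited). The gripper opens to 88 mm and grips with 3 to 60 N. Pads are 19 mm wide; open, the fingers measure 130 mm over their backs; the gripper's body (78 mm by 193 mm) begins 47 mm behind the grasp point.
Start: joints at [-47.149, 20.546, 0.682, 0, -70.136, -16.507], TCP at [0.3, -0.605, 0.227] pointing down, gripper open.
Joint ranges: [-176.03, 176.03], [-82.01, 121.73], [-58.28, 71.71], [-173.87, 95.51], [-174.79, -0.11], [-173.66, 173.66]. Speed limits (degrees/s): [136.94, 136.94, 172.46, 180, 180, 180].

## Interface

Orientations are given as [roll, pitch, yaw] about the fixed x, y, z axes, in that order (R = Rz(yaw) Ry(pitch) Rx(roll)).
In Python, from plant import get_state, viewer, close_job, r gives the robot as it stands.
- The arm moves only by the tool apply_moves, never from a script. Its argument "plan" is a list of rows, each a list of 3 entries, a list of its own where there are three numbers: the closure in counts, from 0 (fully open) to 255 (shut), then the shift along the tool's x, y, z in units of 50 mm (1.0 is 50 mm), then the turn about the tool's z in units of 6 degrees (1.0 is 6 degrees). A call has 1 to 12 rows; each row shifts and turns the commanded pose from where the row before left it, along the tool's axes as they then stand; what a row does not reach is not made up. A row lasts 1/8 s, in which the tool goes at most 62.5 mm and 10.7 degrees, less where a joint would pass 70% of its speed; a pose out of reach is approached as far as the arm can. A call is refused whole if a number of a shift passes 1 or a number of a turn 1, either way. A call with a gripper value outside its range is refused whole. The fingers move at their own pace and stop on an object; "squeeze" is the grip in N (left out, the last holds). Time passes only in rows, so rows that do not move let the fingers close. It gives the time, the measured TCP pose, the force and the opening at its end, in the units of the state.
- get_state(): the state, without advancing time (a new reading comes with each control period).
- viewer.capture(name): name is "scene" or "top"; returns a dict with "frame" (384x512x3 uint8, blue, green, red), "K" (3x3 intrinsics, pixels), "D" ([k1, k2, p1, p2, k3] as OpenCV has them; the pictures are not rectified), "R" (3x3) and "t" (3): a world point X has camera coordinates R X + t. Camera axes: x right, y down, z forward; pixel columns grow to the right and rows downward; lengths in m; the calibration is good to about 2 mm. A picture is of the moment at which its call begins. There is no depth.
- close_job(): hands the job in, once; it reports no verdict.
The state is a dict: "time_s": time; "joints": joint angles; "qd": joint speeds; "joint_torque": joint torques, N m; "tcp_pos": TCP position; "eef_rot": TCP orientation; "contact_force": force on the tool from outside, world axes, zero at the start; "moment": the same for the moment, N m; "gripper_width": finger opening in m.
Only numpy, scipy, OpenCV 4.12 (cv2) and the standard library are available. Lean on these libraries where they do the work, as an engineer would, in place of code of your own. Each camera call takes 0.05 s, during which the arm holds its last target.

## Working session

There is one attempt and no reset: what is moved stays moved. The work goes in short steps, Python scripts to look and compute and a tool call to move; the robot and the scene stay as the last step left them, time stands still between calls to the robot, and variables do not carry over. Pictures are saved under pics/ and viewed, and the job is handed in when it is done.

Besides the shell and the picture viewer there is one more tool, called after "Call:" in YAML: its name, and indented under it one key for each argument. apply_moves: Moves the arm, as the interface text tells. Its arguments: {"type":"object","properties":{"plan":{"type":"array","items":{"type":"array"}},"squeeze":{"type":"number"}},"required":["plan"]}

```bash
ls; mkdir -p pics
cat > h.py <<'E'
import numpy as np, cv2, json
from plant import get_state, viewer, close_job, r
def cap(name,fn):
    c=viewer.capture(name); cv2.imwrite('pics/'+fn+'.png',c['frame'])
    np.savez('pics/'+fn+'.npz',K=c['K'],D=c['D'],R=c['R'],t=c['t']); return c
def px2w(fn,pts,z):
    c=np.load('pics/'+fn+'.npz'); K,D,R,t=c['K'],np.array(c['D'],float),c['R'],c['t']
    u=cv2.undistortPoints(np.array(pts,float).reshape(-1,1,2),K,D).reshape(-1,2)
    C=-R.T@t; out=[]
    z=np.broadcast_to(z,(len(u),))
    for (a,b),zz in zip(u,z):
        d=R.T@np.array([a,b,1.]); out.append(C+d*(zz-C[2])/d[2])
    return np.array(out)
def w2px(fn,X):
    c=np.load('pics/'+fn+'.npz')
    return cv2.projectPoints(np.array(X,float).reshape(-1,3),cv2.Rodrigues(c['R'])[0],c['t'],c['K'],np.array(c['D'],float))[0].reshape(-1,2)
def crop(fn,out,x0,y0,x1,y1,s):
    im=cv2.imread('pics/'+fn+'.png')[y0:y1,x0:x1]
    cv2.imwrite('pics/'+out+'.png',cv2.resize(im,None,fx=s,fy=s,interpolation=cv2.INTER_CUBIC))
def st():
    s=get_state()
    for k in ['time_s','tcp_pos','eef_rot','contact_force','gripper_width']: print(k,np.round(s[k],4))
    return s
E
python3 - <<'E'
from h import *
s=st();print(r.hold_point_z)
for n in('scene','top'):
    c=cap(n,n+'0'); im=cv2.resize(c['frame'],(800,600),interpolation=cv2.INTER_CUBIC);cv2.imwrite(f'pics/{n}0b.png',im)
    print(n, -c['R'].T@c['t'])
E
```

```text
pics
time_s 0.0
tcp_pos [ 0.2993 -0.6045  0.2256]
eef_rot [-1.799932e+02 -9.520000e-02  1.163371e+02]
contact_force [ 0.1668 -0.097   1.004 ]
gripper_width 0.0877
0.0188
scene [ 0.84257222 -0.55417761  0.92945916]
top [ 0.52621276 -0.07809302  1.1899346 ]
```

View pics/scene0b.png

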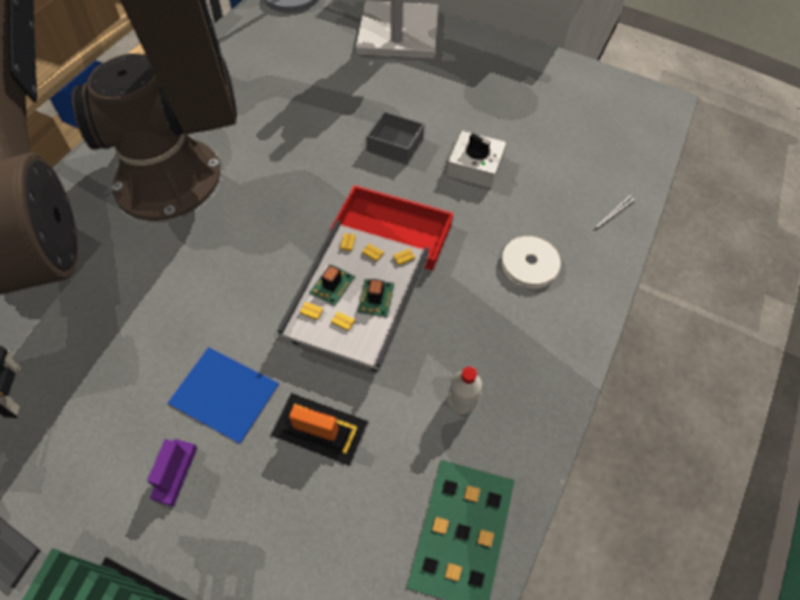

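View pics/top0b.png

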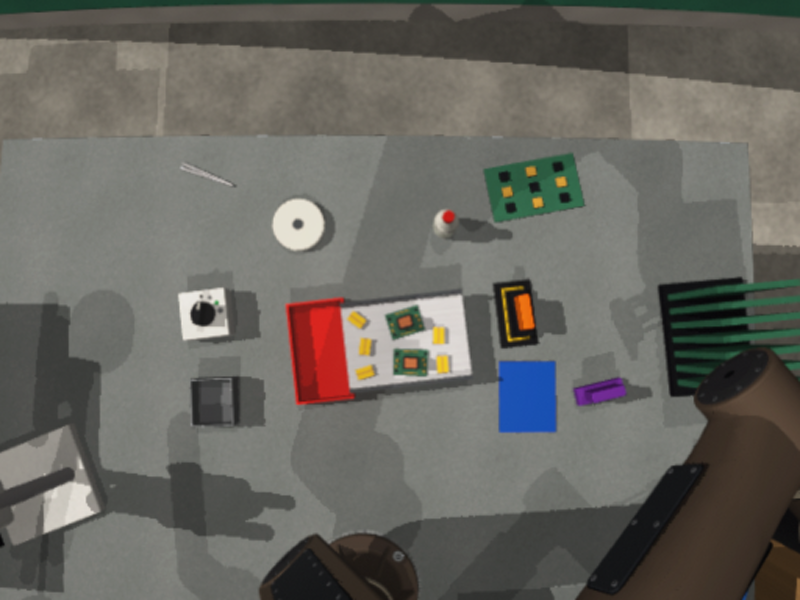

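The top view (800x600) shows two boards near (405,322) and (411,362), five chips, the selector at (203,313), the pad and scraper at (518,313), and the mat at (528,396). I'll enlarge these areas next.

Run:
```python
from h import *
crop('top0','c1',100,170,200,280,7)
crop('top0','c2',175,180,310,265,5.9)
crop('top0','c3',305,170,405,285,5.2)
crop('scene0','c4',270,75,340,125,10)
```

```text
(no output)
```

View pics/c1.png

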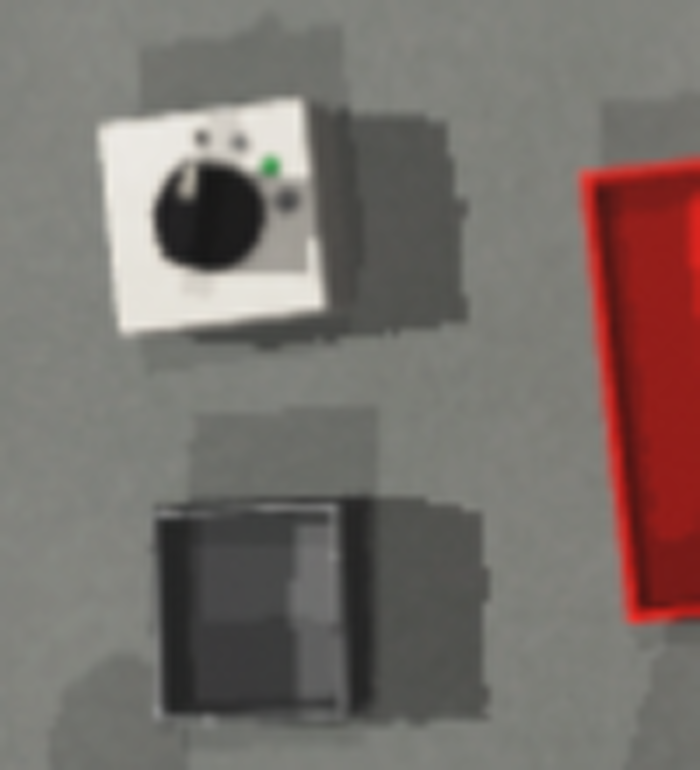

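View pics/c2.png

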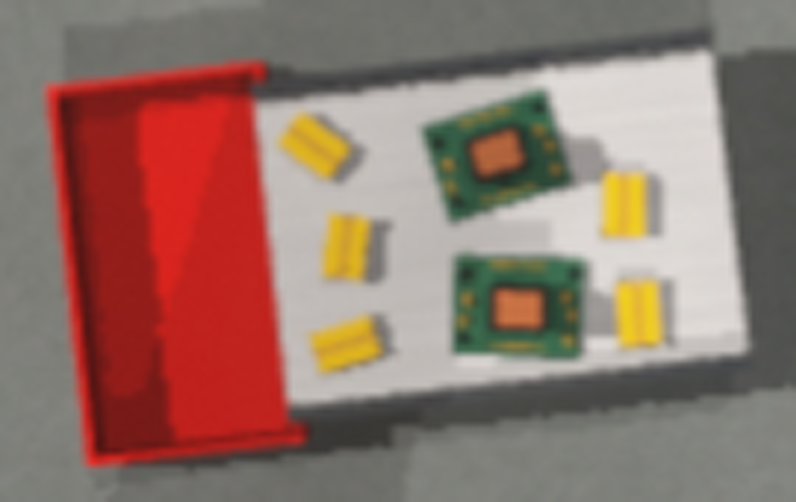

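View pics/c3.png

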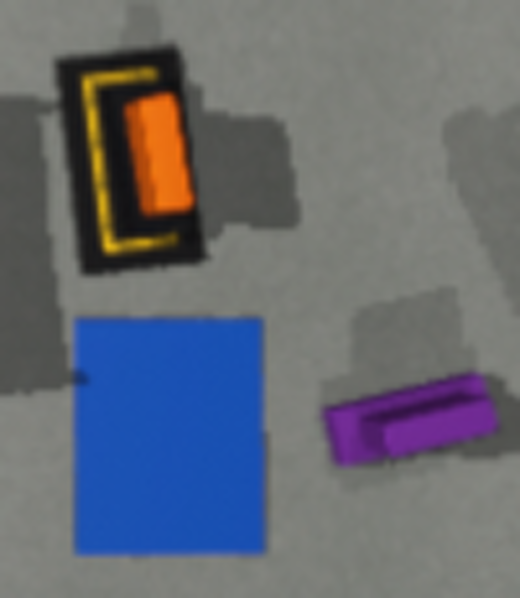

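View pics/c4.png

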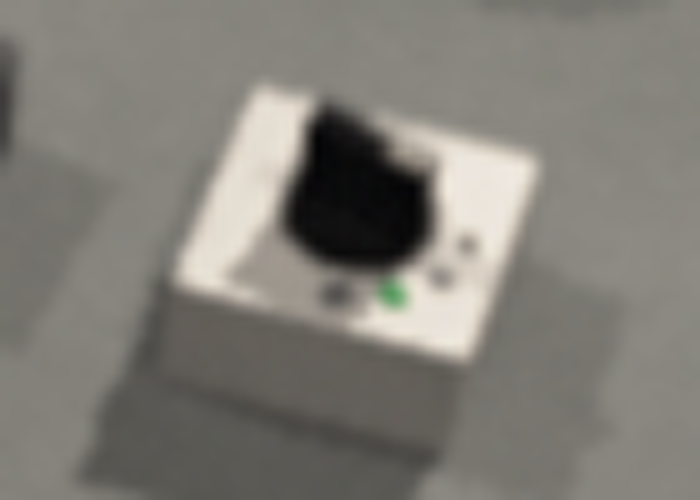

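```bash
cat > g.py <<'E'
from h import *
def cw(fn,o,s,pts,z): 
    p=(np.array(pts,float)+.5)/s-.5+np.array(o); return px2w(fn,p,z)
def rect(w):
    c=w.mean(0); e=[np.linalg.norm(w[(i+1)%4]-w[i]) for i in range(4)]
    a=[np.degrees(np.arctan2(*(w[(i+1)%4]-w[i])[1::-1])) for i in range(4)]
    return 'c',np.round(c,4),'len',np.round(e,3),'ang',np.round(a,1)
E
python3 - <<'E'
from g import *
A=('top0',(100,170),7);B=('top0',(175,180),5.9);C=('top0',(305,170),5.2)
print('box',*rect(w:=cw(*A,[(98,125),(303,98),(327,308),(120,332)],.045)))
bc=w.mean(0)
d=cw(*A,[(203,138),(240,142),(270,166),(288,200)],.045); print('dots',d, np.degrees(np.arctan2(d[:,1]-bc[1],d[:,0]-bc[0])))
p=cw(*A,[(190,175)],.081);print('ptr',p,np.degrees(np.arctan2(p[0,1]-bc[1],p[0,0]-bc[0])))
print('plate',*rect(cw(*B,[(258,100),(712,50),(748,352),(288,405)],.05)))
print('tray',*rect(cw(*B,[(50,88),(265,65),(303,435),(90,462)],.037)))
for n,q in (('b1',[(422,128),(547,92),(570,183),(455,222)]),('b2',[(455,255),(585,260),(580,356),(452,352)])):
    print(n,*rect(cw(*B,q,.053)))
print('blocks',cw(*B,[(497,153),(518,310)],.087))
print('chips',cw(*B,[(317,147),(346,246),(347,344),(625,206),(639,313)],.058))
print('mat',*rect(cw(*C,[(75,318),(263,318),(266,553),(75,553)],.003)))
print('pad',*rect(cw(*C,[(56,60),(178,46),(206,260),(82,273)],.003)))
print('rib',*rect(cw(*C,[(140,97),(177,92),(193,212),(155,215)],.073)))
E
```

```text
box c [0.5778 0.3373 0.045 ] len [0.098 0.099 0.099 0.098] ang [ -82.1 -171.7   97.3    8.2]
dots [[0.61390785 0.3425757  0.045     ]
 [0.61220545 0.32488766 0.045     ]
 [0.60114358 0.31027311 0.045     ]
 [0.58539597 0.30124796 0.045     ]] [  8.27113548 -19.85927986 -49.17765331 -78.07324427]
ptr [[0.59434049 0.33478745 0.081     ]] -8.703671997947412
plate c [ 0.526  -0.0857  0.05  ] len [0.248 0.164 0.25  0.166] ang [ -83.1 -172.9   97.2    6.6]
tray c [0.5045 0.092  0.037 ] len [0.12  0.204 0.118 0.206] ang [ -83.3 -173.2   98.1    7.3]
b1 c [ 0.5638 -0.0838  0.053 ] len [0.07  0.051 0.066 0.054] ang [ -73.3 -165.3  109.4   20. ]
b2 c [ 0.4834 -0.0951  0.053 ] len [0.07  0.052 0.069 0.052] ang [-91.5 177.5  88.9  -1.1]
blocks [[ 0.56438785 -0.08281737  0.087     ]
 [ 0.48247884 -0.09464409  0.087     ]]
chips [[ 0.56755061  0.01409475  0.058     ]
 [ 0.51448793 -0.0023244   0.058     ]
 [ 0.46202532 -0.0035991   0.058     ]
 [ 0.53765708 -0.15198739  0.058     ]
 [ 0.48045619 -0.15991303  0.058     ]]
mat c [ 0.4117 -0.3447  0.003 ] len [0.121 0.149 0.122 0.149] ang [ -89.5 -179.2   90.4    0.2]
pad c [ 0.5874 -0.3194  0.003 ] len [0.079 0.138 0.08  0.137] ang [ -82.8 -172.7   96.5    7. ]
rib c [ 0.5873 -0.3267  0.073 ] len [0.023 0.073 0.023 0.072] ang [ -81.7 -172.6   95.     7.2]
```

```bash
cat > go.py <<'E'
import sys; from h import *
def go(x,y,z,yaw,frm=None):
    s=get_state(); p=np.array(s['tcp_pos']); a=s['eef_rot'][2]
    d=np.array([x,y,z])-p; c,n=np.cos(np.radians(a)),np.sin(np.radians(a))
    t=np.array([d[0]*c+d[1]*n, d[0]*n-d[1]*c, -d[2]])/.05
    dy=(yaw-a+180)%360-180
    c2,n2=np.cos(np.radians(yaw)),np.sin(np.radians(yaw))
    t2=np.array([d[0]*c2+d[1]*n2, d[0]*n2-d[1]*c2, -d[2]])/.05
    print('now',np.round(p,4),np.round(s['eef_rot'],1),'w',round(s['gripper_width'],4),'F',np.round(s['contact_force'],1),'t',s['time_s'])
    print('shift(units, old yaw)',np.round(t,2),'(new yaw)',np.round(t2,2),'turn units',round(-dy/6,2))
if __name__=='__main__': go(*map(float,sys.argv[1:5]))
E
python3 go.py .578 .337 .2256 -98.7
python3 - <<'E'
from g import *
# bar from scene
q=cw('scene0',(270,75),10,[(325,110),(415,160)],.081);print(q,np.degrees(np.arctan2(*(q[1]-q[0])[1::-1])))
print(w2px('scene0',[[.5778,.3373,.081]])*1, (w2px('scene0',[[.5778,.3373,.081]])-[270,75])*10)
q=cw('top0',(100,170),7,[(183,200),(195,165)],.081);print(q,np.degrees(np.arctan2(*(q[1]-q[0])[1::-1])))
E
```

```text
now [ 0.2993 -0.6045  0.2257] [-1.800e+02 -1.000e-01  1.163e+02] w 0.0874 F [-0.3 -0.7  0.3] t 0.1
shift(units, old yaw) [14.4  13.35  0.  ] (new yaw) [-19.46  -2.66   0.  ] turn units -24.16
[[0.55764577 0.34365248 0.081     ]
 [0.59212673 0.33616141 0.081     ]] -12.25717674099284
[[307.05146148  88.8331964 ]] [[370.51461481 138.33196397]]
[[0.58300288 0.33764265 0.081     ]
 [0.59888864 0.33263002 0.081     ]] -17.512708131582887
```

Call:
apply_moves:
  plan:
    - [0,[0.72,0.67,0],0]
    - [0,[0.72,0.67,0],0]
    - [0,[0.72,0.67,0],0]
    - [0,[0.72,0.67,0],0]
    - [0,[0.72,0.67,0],0]
    - [0,[0.72,0.67,0],0]
    - [0,[0.72,0.67,0],0]
    - [0,[0.72,0.67,0],0]
    - [0,[0.72,0.67,0],0]
    - [0,[0.72,0.67,0],0]
  squeeze: 30

```text
time_s: 1.35
tcp_pos: [0.44, -0.132, 0.2265]
eef_rot: [180.0, -0.0, 116.3]
contact_force: [1.3, -0.5, 0.3]
gripper_width: 0.0879
```

Call:
apply_moves:
  plan:
    - [0,[0.72,0.67,0],0]
    - [0,[0.72,0.67,0],0]
    - [0,[0.72,0.67,0],0]
    - [0,[0.72,0.67,0],0]
    - [0,[0.72,0.67,0],0]
    - [0,[0.72,0.67,0],0]
    - [0,[0.72,0.67,0],0]
    - [0,[0.72,0.67,0],0]
    - [0,[0.72,0.67,0],0]
    - [0,[0.72,0.67,0],0]

```text
time_s: 2.6
tcp_pos: [0.5805, 0.3391, 0.2261]
eef_rot: [-180.0, 0.0, 116.3]
contact_force: [0.4, -0.3, 0.5]
gripper_width: 0.0879
```

Call:
apply_moves:
  plan:
    - [0,[0,0,0],-1]
    - [0,[0,0,0],-1]
    - [0,[0,0,0],-1]
    - [0,[0,0,0],-1]
    - [0,[0,0,0],-1]
    - [0,[0,0,0],-1]
    - [0,[0,0,0],-1]
    - [0,[0,0,0],-1]
    - [0,[0,0,0],-1]
    - [0,[0,0,0],-1]
    - [0,[0,0,0],-1]
    - [0,[0,0,0],-1]

```text
time_s: 4.1
tcp_pos: [0.5802, 0.3375, 0.226]
eef_rot: [-180.0, -0.0, -171.5]
contact_force: [-0.9, 0.5, -0.6]
gripper_width: 0.0877
```

Call:
apply_moves:
  plan:
    - [0,[0,0,0],-1]
    - [0,[0,0,0],-1]
    - [0,[0,0,0],-1]
    - [0,[0,0,0],-1]
    - [0,[0,0,0],-1]
    - [0,[0,0,0],-1]
    - [0,[0,0,0],-1]
    - [0,[0,0,0],-1]
    - [0,[0,0,0],-1]
    - [0,[0,0,0],-1]
    - [0,[0,0,0],-1]
    - [0,[0,0,0],-0.6]

```text
time_s: 5.6
tcp_pos: [0.5802, 0.3375, 0.226]
eef_rot: [180.0, -0.0, -101.9]
contact_force: [-0.8, -0.2, 0.7]
gripper_width: 0.0876
```

```bash
python3 go.py .578 .337 .056 -102
```

```text
now [0.5802 0.3375 0.226 ] [ 180.    -0.  -101.9] w 0.0876 F [-0.8 -0.2  0.7] t 5.6
shift(units, old yaw) [0.02 0.04 3.4 ] (new yaw) [0.02 0.04 3.4 ] turn units 0.02
```

Call:
apply_moves:
  plan:
    - [0,[0.02,0.04,0.7],0]
    - [0,[0,0,0.7],0]
    - [0,[0,0,0.7],0]
    - [0,[0,0,0.6],0]
    - [0,[0,0,0.4],0]
    - [0,[0,0,0.3],0]
    - [0,[0,0,0],0]

```text
time_s: 6.48
tcp_pos: [0.5776, 0.3365, 0.0553]
eef_rot: [179.9, -0.1, -102.1]
contact_force: [-0.6, -0.5, 1.7]
gripper_width: 0.0876
```

Call:
apply_moves:
  plan:
    - [255,[0,0,0],0]
    - [255,[0,0,0],0]
    - [255,[0,0,0],0]
    - [255,[0,0,0],0]
    - [255,[0,0,0],0]
    - [255,[0,0,0],0]
    - [255,[0,0,0],0]
    - [255,[0,0,0],0]

```text
time_s: 7.48
tcp_pos: [0.5784, 0.3375, 0.0566]
eef_rot: [-180.0, 0.0, -102.1]
contact_force: [-2.6, -1.3, -2.3]
gripper_width: 0.014
```

Call:
apply_moves:
  plan:
    - [255,[0,0,0],0.8]
    - [255,[0,0,0],0.8]
    - [255,[0,0,0],0.8]
    - [255,[0,0,0],0.8]
    - [255,[0,0,0],0.8]
    - [255,[0,0,0],0.8]
    - [255,[0,0,0],0.8]
    - [255,[0,0,0],0.65]
    - [255,[0,0,0],0]
    - [255,[0,0,0],0]
    - [255,[0,0,0],0]

```text
time_s: 8.85
tcp_pos: [0.5772, 0.3354, 0.0565]
eef_rot: [-180.0, -0.2, -139.6]
contact_force: [-4.3, -4.9, 5.1]
gripper_width: 0.0138
```

Call:
apply_moves:
  plan:
    - [0,[0,0,0],0]
    - [0,[0,0,0],0]
    - [0,[0,0,0],0]
    - [0,[0,0,0],0]
    - [0,[0,0,-0.5],0]
    - [0,[0,0,-0.8],0]
    - [0,[0,0,-0.8],0]
    - [0,[0,0,-0.8],0]

```text
time_s: 9.85
tcp_pos: [0.5782, 0.3371, 0.2029]
eef_rot: [180.0, 0.0, -139.6]
contact_force: [-0.0, -0.4, -0.8]
gripper_width: 0.0858
```

```bash
python3 go.py .5643 -.0833 .2 -73
python3 - <<'E'
from g import *
cap('scene','scene1'); crop('scene1','c5',270,75,340,125,10)
cap('top','top1'); crop('top1','c6',100,130,320,295,3.6)
E
```

```text
now [0.5782 0.3371 0.2029] [ 180.     0.  -139.6] w 0.0858 F [-0.  -0.4 -0.8] t 9.85
shift(units, old yaw) [ 5.67 -6.22  0.06] (new yaw) [7.96 2.72 0.06] turn units -11.09
```

View pics/c5.png

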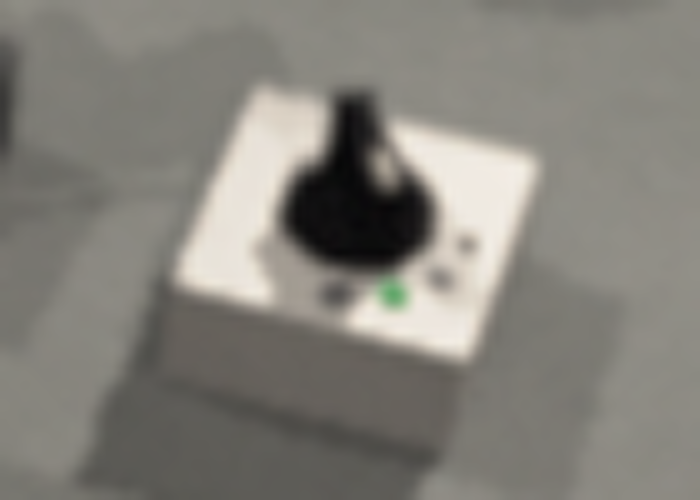

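View pics/c6.png

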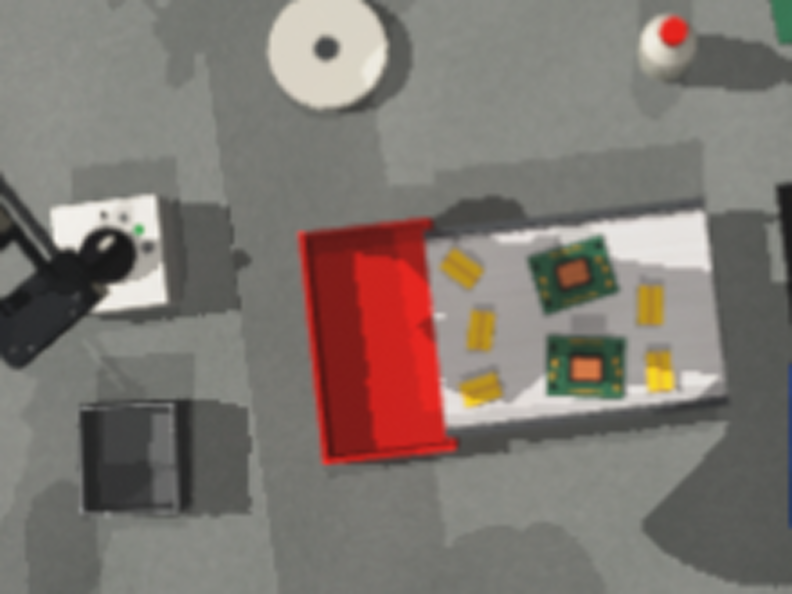

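Run:
```python
from g import *
q=cw('scene1',(270,75),10,[(352,98),(385,185)],.081);print(q,np.degrees(np.arctan2(*(q[1]-q[0])[1::-1])))
```

```text
[[0.56310659 0.35306038 0.081     ]
 [0.58809759 0.32098834 0.081     ]] -52.073765390518545
```

The pointer is at about -52°, which matches the green dot at -49°, so the selector is at 2. The boards haven't moved. Going to the first board now.

Call:
apply_moves:
  plan:
    - [0,[0.57,-0.62,0],0]
    - [0,[0.57,-0.62,0],0]
    - [0,[0.57,-0.62,0],0]
    - [0,[0.57,-0.62,0],0]
    - [0,[0.57,-0.62,0],0]
    - [0,[0.57,-0.62,0],0]
    - [0,[0.57,-0.62,0],0]
    - [0,[0.57,-0.62,0],0]
    - [0,[0.57,-0.62,0],0]
    - [0,[0.57,-0.62,0],0]

```text
time_s: 11.2
tcp_pos: [0.5622, -0.085, 0.2014]
eef_rot: [-180.0, 0.0, -139.5]
contact_force: [1.0, 0.1, -0.9]
gripper_width: 0.0876
```

Call:
apply_moves:
  plan:
    - [0,[0,0,0],-1]
    - [0,[0,0,0],-1]
    - [0,[0,0,0],-1]
    - [0,[0,0,0],-1]
    - [0,[0,0,0],-1]
    - [0,[0,0,0],-1]
    - [0,[0,0,0],-1]
    - [0,[0,0,0],-1]
    - [0,[0,0,0],-1]
    - [0,[0,0,0],-1]
    - [0,[0,0,0],-1]
    - [0,[0,0,0],-0.1]

```text
time_s: 12.7
tcp_pos: [0.5624, -0.0837, 0.2014]
eef_rot: [180.0, 0.0, -73.0]
contact_force: [-0.1, 0.5, -0.1]
gripper_width: 0.0876
```

```bash
python3 go.py .5643 -.0833 .062 -73
```

```text
now [ 0.5624 -0.0837  0.2014] [180.   0. -73.] w 0.0876 F [-0.1  0.5 -0.1] t 12.7
shift(units, old yaw) [ 0.   -0.04  2.79] (new yaw) [ 0.   -0.04  2.79] turn units 0.01
```

Call:
apply_moves:
  plan:
    - [80,[0,-0.04,0.7],0]
    - [80,[0,0,0.7],0]
    - [80,[0,0,0.7],0]
    - [80,[0,0,0.4],0]
    - [80,[0,0,0.29],0]
    - [80,[0,0,0],0]
    - [255,[0,0,0],0]
    - [255,[0,0,0],0]
    - [255,[0,0,0],0]
    - [255,[0,0,0],0]
    - [255,[0,0,0],0]
    - [255,[0,0,0],0]
  squeeze: 30

```text
time_s: 14.2
tcp_pos: [0.5646, -0.083, 0.0626]
eef_rot: [-180.0, -0.0, -72.9]
contact_force: [-0.4, 1.4, 6.0]
gripper_width: 0.0297
```

```bash
python3 go.py .445 -.3447 .16 -90
```

```text
now [ 0.5646 -0.083   0.0626] [-180.    -0.   -72.9] w 0.0297 F [-0.4  1.4  6. ] t 14.2
shift(units, old yaw) [ 4.3   3.82 -1.95] (new yaw) [ 5.23  2.39 -1.95] turn units 2.84
```

Call:
apply_moves:
  plan:
    - [255,[0,0,-0.4],0]
    - [255,[0,0,-0.8],0]
    - [255,[0,0,-0.75],0]
    - [255,[0,0,0],0]

```text
time_s: 14.7
tcp_pos: [0.5662, -0.083, 0.1626]
eef_rot: [-179.7, -0.1, -72.9]
contact_force: [-0.5, -0.1, -1.6]
gripper_width: 0.0299
```

Call:
apply_moves:
  plan:
    - [255,[0.3,0.27,0],0]
    - [255,[0.5,0.44,0],0]
    - [255,[0.5,0.44,0],0]
    - [255,[0.5,0.44,0],0]
    - [255,[0.5,0.44,0],0]
    - [255,[0.5,0.44,0],0]
    - [255,[0.5,0.44,0],0]
    - [255,[0.5,0.45,0],0]
    - [255,[0.5,0.46,0],0]
    - [255,[0,0,0],1]
    - [255,[0,0,0],1]
    - [255,[0,0,0],0.84]

```text
time_s: 16.2
tcp_pos: [0.443, -0.345, 0.158]
eef_rot: [179.9, 0.1, -90.2]
contact_force: [0.3, -1.4, -0.9]
gripper_width: 0.0296
```

```bash
python3 go.py .445 -.3447 .016 -90
python3 - <<'E'
from g import *
cap('scene','s2'); crop('s2','c7',60,100,330,300,2.9)
cap('top','t2'); crop('t2','c8',170,160,400,300,3.4)
E
```

```text
now [ 0.443 -0.345  0.158] [ 1.799e+02  1.000e-01 -9.020e+01] w 0.0296 F [ 0.3 -1.4 -0.9] t 16.2
shift(units, old yaw) [-0.01 -0.04  2.84] (new yaw) [-0.01 -0.04  2.84] turn units -0.04
```

View pics/c7.png

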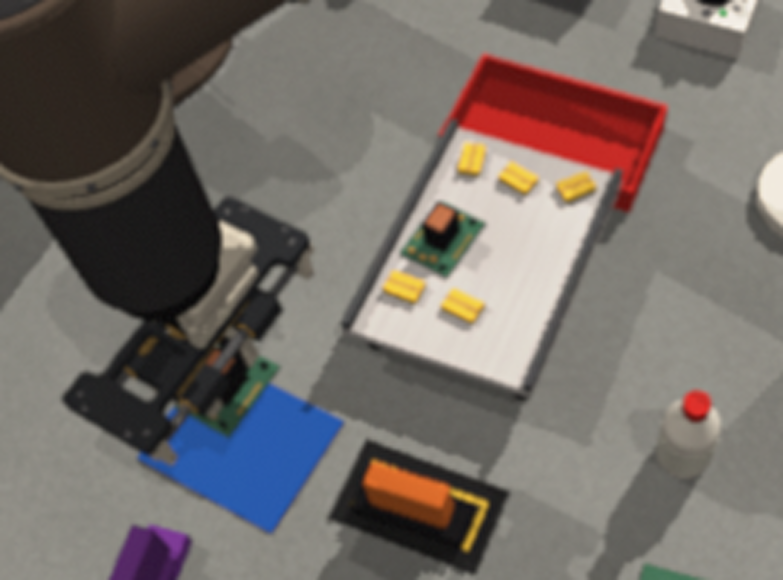

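View pics/c8.png

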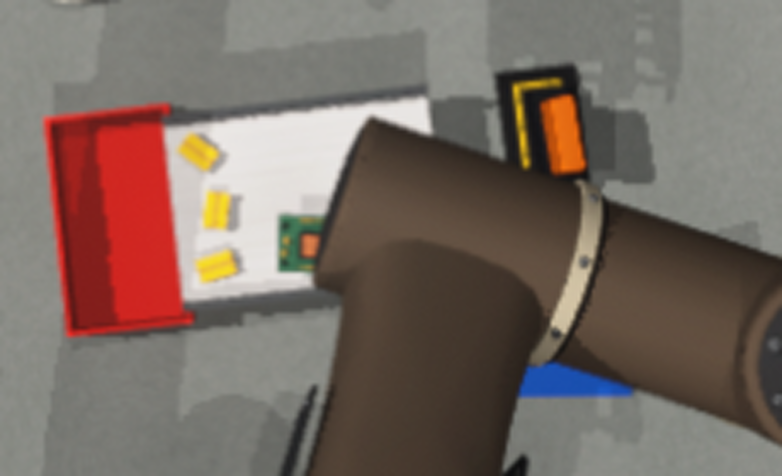

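The board hangs level in the gripper above the mat. Lowering it.

Call:
apply_moves:
  plan:
    - [255,[0,-0.04,0.6],0]
    - [255,[0,0,0.7],0]
    - [255,[0,0,0.6],0]
    - [255,[0,0,0.5],0]
    - [255,[0,0,0.25],0]
    - [255,[0,0,0.1],0]
    - [255,[0,0,0.06],0]
    - [255,[0,0,0.03],0]
    - [255,[0,0,0],0]
    - [255,[0,0,0],0]

```text
time_s: 17.55
tcp_pos: [0.4471, -0.3447, 0.018]
eef_rot: [-180.0, -0.0, -90.0]
contact_force: [-0.2, 0.1, -1.0]
gripper_width: 0.0299
```

Call:
apply_moves:
  plan:
    - [120,[0,0,0],0]
    - [120,[0,0,0],0]
    - [120,[0,0,0],0]
    - [120,[0,0,-0.3],0]
    - [120,[0,0,-0.8],0]
    - [120,[0,0,-0.8],0]
    - [0,[0,0,-1],0]
    - [0,[0,0,-1],0]

```text
time_s: 18.55
tcp_pos: [0.4465, -0.3446, 0.2155]
eef_rot: [-179.9, -0.0, -90.0]
contact_force: [0.7, 0.0, 0.2]
gripper_width: 0.061
```

```bash
python3 go.py .4829 -.0948 .2 -90
```

```text
now [ 0.4465 -0.3446  0.2155] [-179.9   -0.   -90. ] w 0.061 F [0.7 0.  0.2] t 18.55
shift(units, old yaw) [-5.   -0.73  0.31] (new yaw) [-5.   -0.73  0.31] turn units 0.0
```

Call:
apply_moves:
  plan:
    - [0,[-0.5,-0.07,0],0]
    - [0,[-0.65,-0.1,0],0]
    - [0,[-0.65,-0.1,0],0]
    - [0,[-0.65,-0.1,0],0]
    - [0,[-0.65,-0.1,0],0]
    - [0,[-0.65,-0.1,0],0]
    - [0,[-0.65,-0.08,0],0]
    - [0,[-0.6,-0.08,0],0]
    - [0,[0,0,0],0.25]
    - [0,[0,0,0],0]

```text
time_s: 19.8
tcp_pos: [0.4832, -0.0948, 0.2133]
eef_rot: [-180.0, 0.0, -91.5]
contact_force: [0.5, -0.2, 0.4]
gripper_width: 0.0877
```

```bash
python3 go.py .4829 -.0948 .062 -91.5
python3 - <<'E'
from g import *
cap('scene','s3'); crop('s3','c9',60,100,330,300,2.9)
E
```

```text
now [ 0.4832 -0.0948  0.2133] [-180.     0.   -91.5] w 0.0877 F [ 0.5 -0.2  0.4] t 19.8
shift(units, old yaw) [0.   0.01 3.03] (new yaw) [0.   0.01 3.03] turn units 0.0
```

View pics/c9.png

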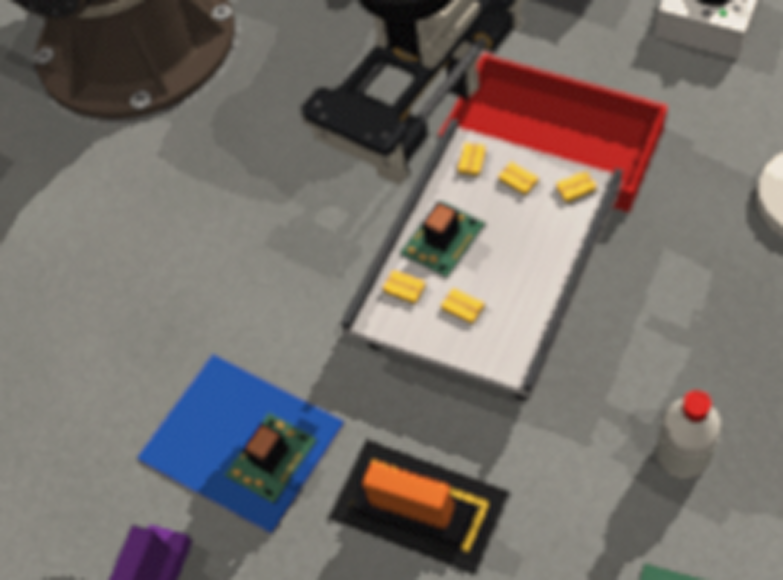

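Call:
apply_moves:
  plan:
    - [110,[0,0.01,0.6],0]
    - [110,[0,0,0.7],0]
    - [110,[0,0,0.7],0]
    - [110,[0,0,0.6],0]
    - [110,[0,0,0.3],0]
    - [110,[0,0,0.12],0]
    - [110,[0,0,0],0]
    - [255,[0,0,0],0]
    - [255,[0,0,0],0]
    - [255,[0,0,0],0]
    - [255,[0,0,0],0]
    - [255,[0,0,0],0]

```text
time_s: 21.35
tcp_pos: [0.4831, -0.0946, 0.0621]
eef_rot: [-180.0, -0.0, -91.5]
contact_force: [-1.6, -0.7, 6.1]
gripper_width: 0.03
```

Call:
apply_moves:
  plan:
    - [255,[0,0,-0.4],0]
    - [255,[0,0,-0.8],0]
    - [255,[0,0,-0.75],0]
    - [255,[0,0,0],0]

```text
time_s: 21.85
tcp_pos: [0.4846, -0.0944, 0.1619]
eef_rot: [-179.7, 0.0, -91.5]
contact_force: [0.3, 0.7, -1.1]
gripper_width: 0.0301
```

```bash
python3 go.py .379 -.3447 .16 -90
```

```text
now [ 0.4846 -0.0944  0.1619] [-179.7    0.   -91.5] w 0.0301 F [ 0.3  0.7 -1.1] t 21.85
shift(units, old yaw) [5.06 1.98 0.04] (new yaw) [5.01 2.11 0.04] turn units -0.25
```

Call:
apply_moves:
  plan:
    - [255,[0.36,0.14,0],0]
    - [255,[0.5,0.2,0],0]
    - [255,[0.6,0.23,0],0]
    - [255,[0.6,0.23,0],0]
    - [255,[0.6,0.24,0],0]
    - [255,[0.6,0.24,0],0]
    - [255,[0.6,0.23,0],0]
    - [255,[0.6,0.23,0],0]
    - [255,[0.6,0.24,0],0]
    - [255,[0,0,0],-0.25]
    - [255,[0,0,0],0]

```text
time_s: 23.22
tcp_pos: [0.3761, -0.345, 0.158]
eef_rot: [179.9, 0.1, -90.1]
contact_force: [-0.4, 0.7, -0.1]
gripper_width: 0.03
```

```bash
python3 go.py .379 -.3447 .0155 -90;  python3 - <<'E'
from g import *
cap('scene','s4'); crop('s4','c10',60,100,330,300,2.9)
E
```

```text
now [ 0.3761 -0.345   0.158 ] [ 1.799e+02  1.000e-01 -9.010e+01] w 0.03 F [-0.4  0.7 -0.1] t 23.225
shift(units, old yaw) [-0.01 -0.06  2.85] (new yaw) [-0.01 -0.06  2.85] turn units -0.01
```

View pics/c10.png

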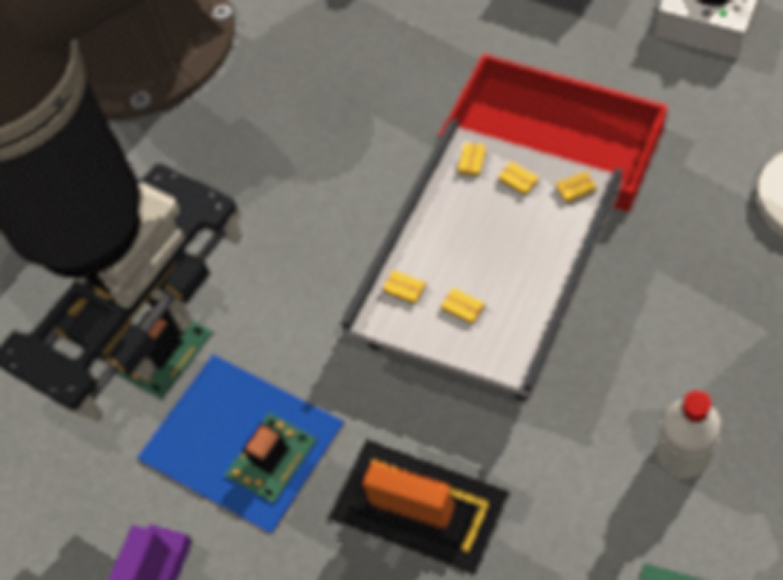

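Call:
apply_moves:
  plan:
    - [255,[0,-0.02,0.6],0]
    - [255,[0,0,0.7],0]
    - [255,[0,0,0.6],0]
    - [255,[0,0,0.5],0]
    - [255,[0,0,0.25],0]
    - [255,[0,0,0.1],0]
    - [255,[0,0,0.06],0]
    - [255,[0,0,0.06],0]
    - [255,[0,0,0],0]
    - [255,[0,0,0],0]

```text
time_s: 24.52
tcp_pos: [0.3784, -0.3451, 0.0159]
eef_rot: [-180.0, -0.0, -90.0]
contact_force: [0.7, 0.5, -0.6]
gripper_width: 0.0296
```

Call:
apply_moves:
  plan:
    - [120,[0,0,0],0]
    - [120,[0,0,0],0]
    - [120,[0,0,0],0]
    - [120,[0,0,-0.3],0]
    - [120,[0,0,-0.8],0]
    - [120,[0,0,-0.8],0]
    - [60,[0,0,-1],0]
    - [60,[0,0,-1],0]

```text
time_s: 25.52
tcp_pos: [0.3778, -0.3449, 0.2134]
eef_rot: [-180.0, -0.0, -90.0]
contact_force: [0.8, -1.3, -0.2]
gripper_width: 0.0612
```

```bash
python3 go.py .587 -.3267 .2 -82.8
```

```text
now [ 0.3778 -0.3449  0.2134] [-180.   -0.  -90.] w 0.0612 F [ 0.8 -1.3 -0.2] t 25.525
shift(units, old yaw) [-0.36 -4.18  0.27] (new yaw) [ 0.16 -4.2   0.27] turn units -1.2
```

Call:
apply_moves:
  plan:
    - [60,[-0.05,-0.6,0],0]
    - [60,[-0.05,-0.6,0],0]
    - [60,[-0.05,-0.6,0],0]
    - [60,[-0.05,-0.6,0],0]
    - [60,[-0.05,-0.6,0],0]
    - [60,[-0.05,-0.6,0],0]
    - [60,[-0.06,-0.58,0],0]
    - [60,[0,0,0],-1]
    - [60,[0,0,0],-0.2]
    - [60,[0,0,0],0]

```text
time_s: 26.78
tcp_pos: [0.5869, -0.327, 0.2113]
eef_rot: [-180.0, -0.0, -82.9]
contact_force: [0.5, -0.0, 0.2]
gripper_width: 0.0674
```

```bash
python3 go.py .587 -.3267 .05 -82.8;  python3 - <<'E'
from g import *
cap('scene','s5'); crop('s5','c11',60,170,260,320,3.9)
E
```

```text
now [ 0.5869 -0.327   0.2113] [-180.    -0.   -82.9] w 0.0674 F [ 0.5 -0.   0.2] t 26.775
shift(units, old yaw) [-0.01 -0.    3.23] (new yaw) [-0.01 -0.    3.23] turn units -0.02
```

View pics/c11.png

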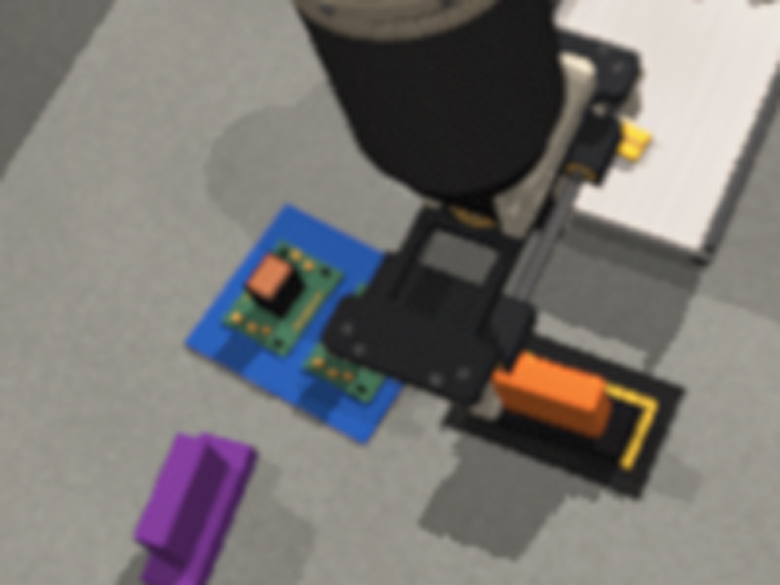

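Run:
```python
from g import *
c=np.array([.5873,-.3267]);a=np.radians(7.1);u=np.array([np.cos(a),np.sin(a)]);v=np.array([-u[1],u[0]])
P=[[*(c+sx*.035*u+sy*.011*v),.073] for sx,sy in((-1,-1),(1,-1),(1,1),(-1,1))]
print((w2px('s5',P)-[60,170])*3.9)
```

```text
[[485.25632852 375.23351423]
 [590.42448277 414.89258328]
 [604.86432545 382.49884004]
 [500.56921615 343.76658488]]
```

Call:
apply_moves:
  plan:
    - [60,[0,0,0.8],0]
    - [60,[0,0,0.8],0]
    - [60,[0,0,0.8],0]
    - [60,[0,0,0.6],0]
    - [60,[0,0,0.3],0]
    - [60,[0,0,0.25],0]
    - [60,[0,0,0],0]
    - [255,[0,0,0],0]
    - [255,[0,0,0],0]
    - [255,[0,0,0],0]
    - [255,[0,0,0],0]
    - [255,[0,0,0],0]
  squeeze: 45

```text
time_s: 28.32
tcp_pos: [0.5872, -0.3269, 0.0331]
eef_rot: [-180.0, -0.0, -82.8]
contact_force: [-0.7, 1.2, 2.1]
gripper_width: 0.0224
```

```bash
python3 - <<'E'
from h import *
a=np.radians(7.0);u=np.array([np.cos(a),np.sin(a)]);v=np.array([-u[1],u[0]]);c=np.array([.526,-.0857])
for n in [(.031,-.15),(.031,.125),(-.031,-.15),(-.031,.125),(0,-.15),(0,.12)]: print(n,np.round(c+n[0]*u+n[1]*v,4))
E
python3 go.py .5729 -.2327 .12 -83
```

```text
(0.031, -0.15) [ 0.575  -0.2308]
(0.031, 0.125) [0.5415 0.0421]
(-0.031, -0.15) [ 0.5135 -0.2384]
(-0.031, 0.125) [0.48   0.0346]
(0, -0.15) [ 0.5443 -0.2346]
(0, 0.12) [0.5114 0.0334]
now [ 0.5872 -0.3269  0.0331] [-180.    -0.   -82.8] w 0.0224 F [-0.7  1.2  2.1] t 28.325
shift(units, old yaw) [-1.91  0.05 -1.74] (new yaw) [-1.91  0.06 -1.74] turn units 0.03
```

Call:
apply_moves:
  plan:
    - [255,[0,0,-0.3],0]
    - [255,[0,0,-0.6],0]
    - [255,[0,0,-0.6],0]
    - [255,[0,0,-0.5],0]
    - [255,[0,0,0],0]

```text
time_s: 28.95
tcp_pos: [0.5885, -0.3274, 0.1362]
eef_rot: [-179.7, -0.1, -82.8]
contact_force: [1.0, -0.6, -3.8]
gripper_width: 0.0218
```

Call:
apply_moves:
  plan:
    - [255,[-0.4,0,0],0]
    - [255,[-0.5,0.02,0],0]
    - [255,[-0.5,0.02,0],0]
    - [255,[-0.5,0.02,0],0]
    - [255,[0,0,0],0]

```text
time_s: 29.58
tcp_pos: [0.5712, -0.2309, 0.1322]
eef_rot: [179.9, 0.1, -82.7]
contact_force: [0.3, -0.1, -1.9]
gripper_width: 0.0219
```

```bash
python3 go.py .575 -.2308 .082 -83;  python3 - <<'E'
from g import *
cap('scene','s6'); crop('s6','c12',120,120,320,270,3.9)
cap('top','t6'); crop('t6','c13',170,160,370,300,3.9)
E
```

```text
now [ 0.5712 -0.2309  0.1322] [ 1.799e+02  1.000e-01 -8.270e+01] w 0.0219 F [ 0.3 -0.1 -1.9] t 29.575
shift(units, old yaw) [ 0.01 -0.07  1.  ] (new yaw) [ 0.01 -0.07  1.  ] turn units 0.05
```

View pics/c12.png

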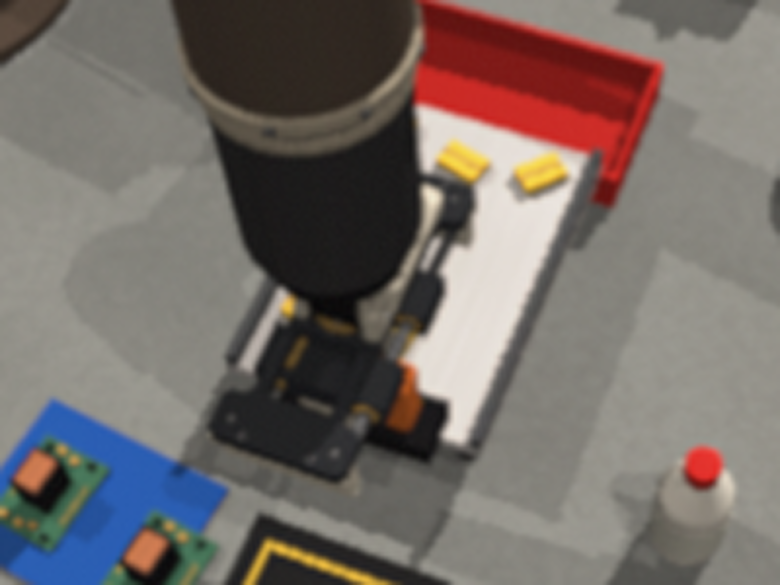

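View pics/c13.png

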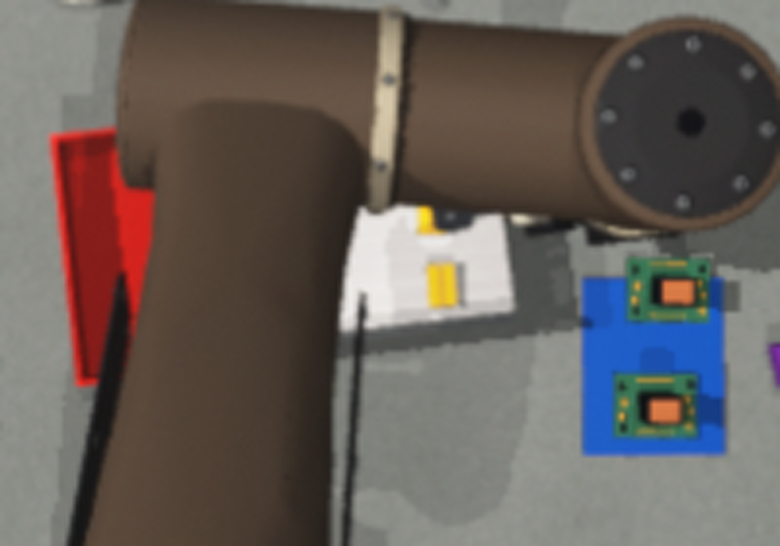

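Run:
```python
from g import *
print(cw('t6',(170,160),3.9,[(680,293),(665,410)],.04))
print('edges',*rect(cw('t6',(170,160),3.9,[(628,260),(712,257),(711,320),(630,322)],.006)))
print(cw('s6',(120,120),3.9,[(152,550),(37,472)],.04))
```

```text
[[ 0.47481764 -0.3579148   0.04      ]
 [ 0.37882302 -0.3456317   0.04      ]]
edges c [ 0.476  -0.3579  0.006 ] len [0.072 0.053 0.069 0.052] ang [-87.5 179.   91.9   1.9]
[[ 0.47777075 -0.35227579  0.04      ]
 [ 0.37856385 -0.34377183  0.04      ]]
```

Run:
```python
from g import *
crop('s6','c14',180,200,245,245,12)
a=np.radians(7.2);u=np.array([np.cos(a),np.sin(a)]);v=np.array([-u[1],u[0]])
c=np.array([.5712,-.2309])
for nm,dx,dy,z in(('foot++',.05,.018,.122),('foot+-',.05,-.018,.122),('footbot+-',.05,-.018,.102),('rib+-',.035,-.011,.172),('rib++',.035,.011,.172),('ribbase+-',.035,-.011,.122)):
    print(nm,(w2px('s6',[[*(c+dx*u+dy*v),z]])-[180,200]+.5)*12)
```

```text
foot++ [[665.96275075 286.63011709]]
foot+- [[597.21366407 441.57455382]]
footbot+- [[602.03218127 484.61359841]]
rib+- [[523.9623051  269.06816485]]
rib++ [[569.01364506 171.62930852]]
ribbase+- [[539.63435343 386.42759813]]
```

View pics/c14.png

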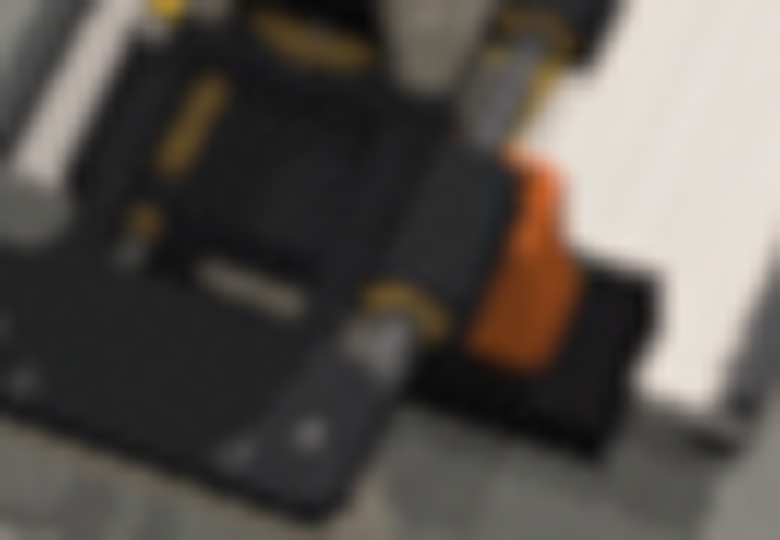

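The scraper is held level. One board on the mat was knocked about 28 mm but is still on it: its middle is 63 mm off-centre and the limit is 75 mm. First wiping pass next.

Call:
apply_moves:
  plan:
    - [255,[0,0.03,0.3],0]
    - [255,[0,0.02,0.4],0]
    - [255,[0,0,0.2],0]
    - [255,[0,0,0.1],0.05]
    - [255,[0,0,0],0]

```text
time_s: 30.3
tcp_pos: [0.5698, -0.2336, 0.0828]
eef_rot: [180.0, -0.0, -83.1]
contact_force: [-0.5, -0.2, -2.7]
gripper_width: 0.0215
```

```bash
python3 go.py .5691 -.2316 .0815 -83; python3 go.py .5332 .0608 .0815 -83|tail -1
```

```text
now [ 0.5698 -0.2336  0.0828] [180.   -0.  -83.1] w 0.0215 F [-0.5 -0.2 -2.7] t 30.3
shift(units, old yaw) [-0.04  0.01  0.03] (new yaw) [-0.04  0.01  0.03] turn units -0.02
shift(units, old yaw) [-5.93  0.02  0.03] (new yaw) [-5.93  0.01  0.03] turn units -0.02
```

Call:
apply_moves:
  plan:
    - [255,[-0.15,0.01,0.01],0]
    - [255,[-0.25,0,0.01],0]
    - [255,[-0.25,0,0],0]
    - [255,[-0.25,0,0],0]
    - [255,[-0.25,0,0],0]
    - [255,[-0.25,0,0],0]
    - [255,[-0.25,0,0],0]
    - [255,[-0.25,0,0],0]
    - [255,[-0.25,0,0],0]
    - [255,[-0.25,0,0],0]
    - [255,[-0.25,0,0],0]
    - [255,[-0.25,0,0],0]

```text
time_s: 31.8
tcp_pos: [0.5518, -0.0887, 0.0821]
eef_rot: [-180.0, 0.0, -83.1]
contact_force: [-0.4, 0.3, -1.8]
gripper_width: 0.0224
```

```bash
python3 go.py .5332 .0608 .0815 -83;  python3 - <<'E'
from g import *
cap('scene','s7'); crop('s7','c15',150,90,350,240,3.9)
E
```

```text
now [ 0.5518 -0.0887  0.0821] [-180.     0.   -83.1] w 0.0224 F [-0.4  0.3 -1.8] t 31.8
shift(units, old yaw) [-3.01  0.01  0.01] (new yaw) [-3.01  0.    0.01] turn units -0.02
```

View pics/c15.png

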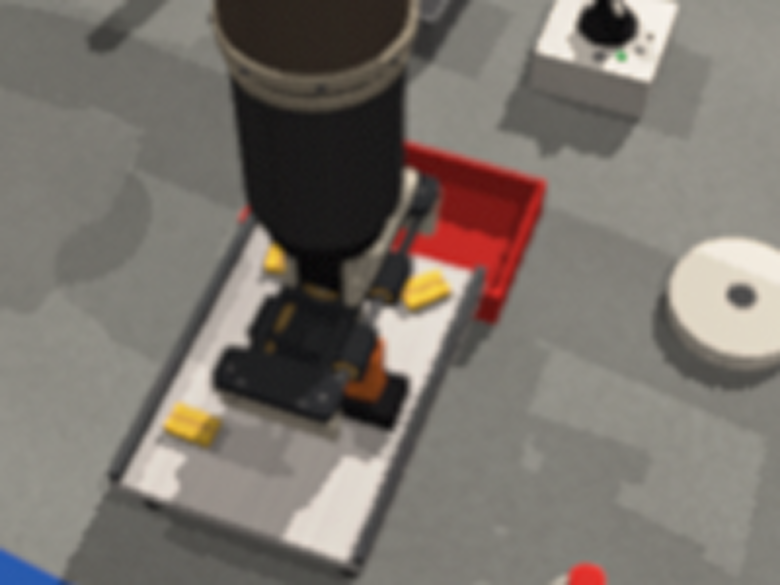

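The scraper is mid-plate. The side chip is left at (190,425) for the next pass. Continuing over the edge.

Call:
apply_moves:
  plan:
    - [255,[-0.25,0,0.01],0]
    - [255,[-0.25,0,0],0]
    - [255,[-0.25,0,0],0]
    - [255,[-0.25,0,0],0]
    - [255,[-0.25,0,0],0]
    - [255,[-0.25,0,0],0]
    - [255,[-0.25,0,0],0]
    - [255,[-0.25,0,0],0]
    - [255,[-0.25,0,0],0]
    - [255,[-0.25,0,0],0]
    - [255,[-0.25,0,0],0]
    - [255,[-0.25,0,0],0]

```text
time_s: 33.35
tcp_pos: [0.5338, 0.0602, 0.0816]
eef_rot: [-180.0, -0.0, -83.1]
contact_force: [1.3, -0.2, -2.1]
gripper_width: 0.0221
```

Call:
apply_moves:
  plan:
    - [255,[0,0,0],0]
    - [255,[0,0,0],0]

```text
time_s: 33.6
tcp_pos: [0.5338, 0.0595, 0.0815]
eef_rot: [180.0, -0.0, -83.1]
contact_force: [-0.7, 0.8, -1.6]
gripper_width: 0.0219
```

```bash
python3 go.py .5135 -.2384 .12 -83;  python3 - <<'E'
from g import *
cap('scene','s8'); crop('s8','c16',150,90,350,240,3.9)
cap('top','t8'); crop('t8','c17',170,160,370,300,3.9)
E
```

```text
now [0.5338 0.0595 0.0815] [180.   -0.  -83.1] w 0.0219 F [-0.7  0.8 -1.6] t 33.6
shift(units, old yaw) [ 5.87  1.12 -0.77] (new yaw) [ 5.86  1.13 -0.77] turn units -0.01
```

View pics/c16.png

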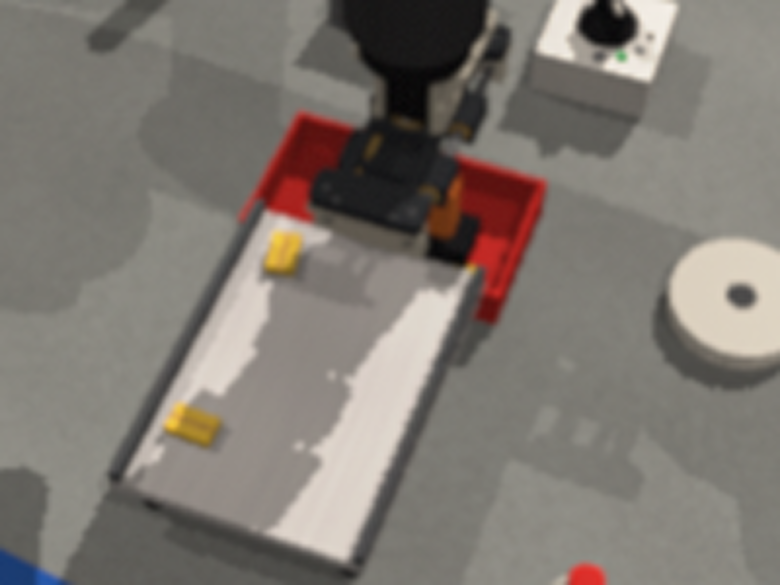

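View pics/c17.png

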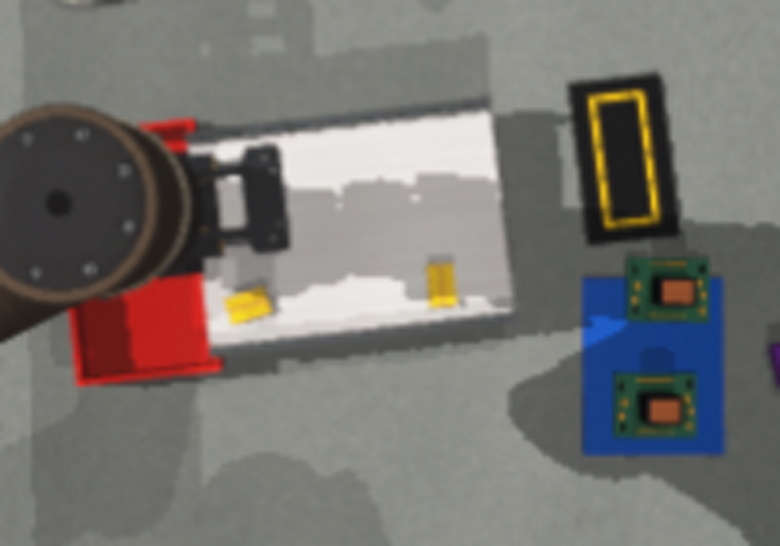

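Call:
apply_moves:
  plan:
    - [255,[0,0,-0.4],0]
    - [255,[0,0,-0.4],0]
    - [255,[0.5,0.12,0],0]
    - [255,[0.5,0.1,0],0]
    - [255,[0.5,0.1,0],0]
    - [255,[0.5,0.1,0],0]
    - [255,[0.5,0.1,0],0]
    - [255,[0.5,0.1,0],0]
    - [255,[0.5,0.1,0],0]
    - [255,[0.5,0.1,0],0]
    - [255,[0.5,0.1,0],0]
    - [255,[0.5,0.1,0],0]

```text
time_s: 35.2
tcp_pos: [0.5129, -0.1961, 0.1215]
eef_rot: [180.0, 0.0, -83.1]
contact_force: [-0.4, -0.9, -1.1]
gripper_width: 0.0219
```

Call:
apply_moves:
  plan:
    - [255,[0.5,0.1,0],0]
    - [255,[0.37,0,0],0]
    - [255,[0,0,0],0]
    - [255,[0,0,0],0]

```text
time_s: 35.7
tcp_pos: [0.5135, -0.2385, 0.1214]
eef_rot: [180.0, 0.0, -83.1]
contact_force: [-0.3, -0.3, -2.0]
gripper_width: 0.022
```

```bash
python3 go.py .5135 -.2384 .0815 -83;  python3 - <<'E'
from g import *
cap('scene','s9'); crop('s9','c18',120,90,320,240,3.9)
cap('top','t9'); crop('t9','c19',170,160,370,300,3.9)
E
```

```text
now [ 0.5135 -0.2385  0.1214] [180.    0.  -83.1] w 0.022 F [-0.3 -0.3 -2. ] t 35.7
shift(units, old yaw) [-0.  -0.   0.8] (new yaw) [-0.  -0.   0.8] turn units -0.02
```

View pics/c18.png

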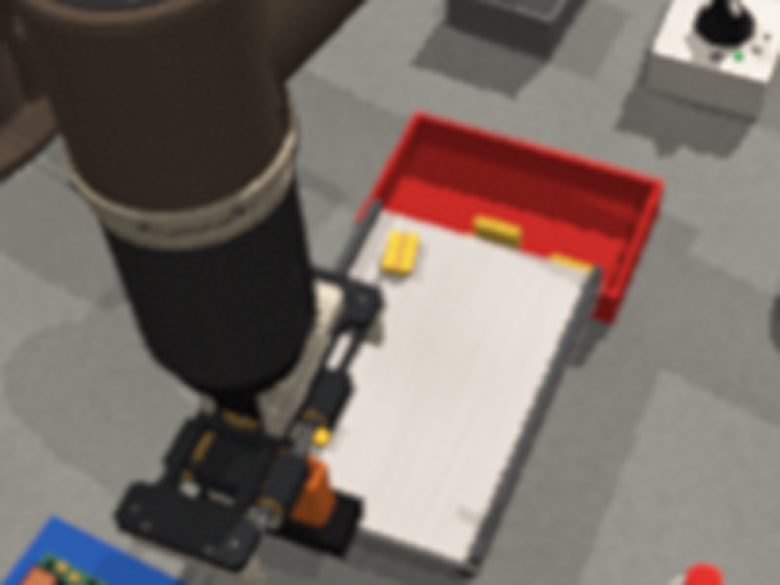

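View pics/c19.png

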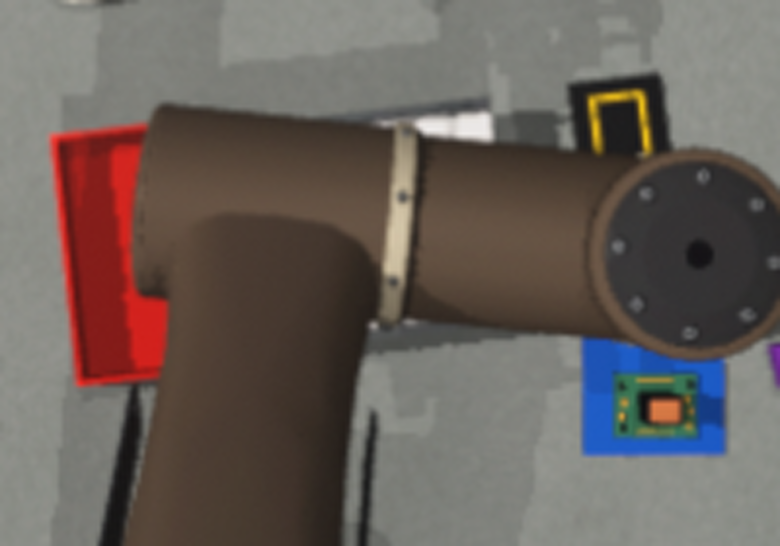

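Three chips are down, with yellow visible just below the plate's end at (497,230) and (575,263). Second pass.

Call:
apply_moves:
  plan:
    - [255,[0,0,0.3],0]
    - [255,[0,0,0.3],0]
    - [255,[0,0,0.2],0]
    - [255,[0,0,0],0]
    - [255,[-0.2,0,0],0]
    - [255,[-0.25,0,0],0]
    - [255,[-0.25,0,0],0]
    - [255,[-0.25,0,0],0]
    - [255,[-0.25,0,0],0]
    - [255,[-0.25,0,0],0]
    - [255,[-0.25,0,0],0]
    - [255,[-0.25,0,0],0]

```text
time_s: 37.3
tcp_pos: [0.5017, -0.1411, 0.0816]
eef_rot: [-180.0, -0.0, -83.1]
contact_force: [0.1, 0.8, -2.3]
gripper_width: 0.022
```

```bash
python3 go.py .4776 .0544 .0815 -83
```

```text
now [ 0.5017 -0.1411  0.0816] [-180.    -0.   -83.1] w 0.022 F [ 0.1  0.8 -2.3] t 37.3
shift(units, old yaw) [-3.94  0.01  0.  ] (new yaw) [-3.94  0.    0.  ] turn units -0.02
```

Call:
apply_moves:
  plan:
    - [255,[-0.25,0,0],0]
    - [255,[-0.25,0,0],0]
    - [255,[-0.25,0,0],0]
    - [255,[-0.25,0,0],0]
    - [255,[-0.25,0,0],0]
    - [255,[-0.25,0,0],0]
    - [255,[-0.25,0,0],0]
    - [255,[-0.25,0,0],0]
    - [255,[-0.25,0,0],0]
    - [255,[-0.25,0,0],0]
    - [255,[-0.25,0,0],0]
    - [255,[-0.25,0,0],0]

```text
time_s: 38.8
tcp_pos: [0.4837, 0.0078, 0.0815]
eef_rot: [180.0, -0.0, -83.1]
contact_force: [-0.3, -0.4, -1.7]
gripper_width: 0.022
```

Call:
apply_moves:
  plan:
    - [255,[-0.25,0,0],0]
    - [255,[-0.25,0,0],0]
    - [255,[-0.25,0,0],0]
    - [255,[-0.15,0,0],0]
    - [255,[0,0,0],0]
    - [255,[0,0,0],0]

```text
time_s: 39.55
tcp_pos: [0.4783, 0.0516, 0.0815]
eef_rot: [180.0, -0.0, -83.1]
contact_force: [0.7, -0.2, -1.4]
gripper_width: 0.0217
```

```bash
python3 go.py .5443 -.2346 .12 -83;  python3 - <<'E'
from g import *
cap('scene','s10'); crop('s10','c20',150,90,350,240,3.9)
cap('top','t10'); crop('t10','c21',170,160,370,300,3.9)
E
```

```text
now [0.4783 0.0516 0.0815] [180.   -0.  -83.1] w 0.0217 F [ 0.7 -0.2 -1.4] t 39.55
shift(units, old yaw) [ 5.84 -0.62 -0.77] (new yaw) [ 5.84 -0.61 -0.77] turn units -0.02
```

View pics/c20.png

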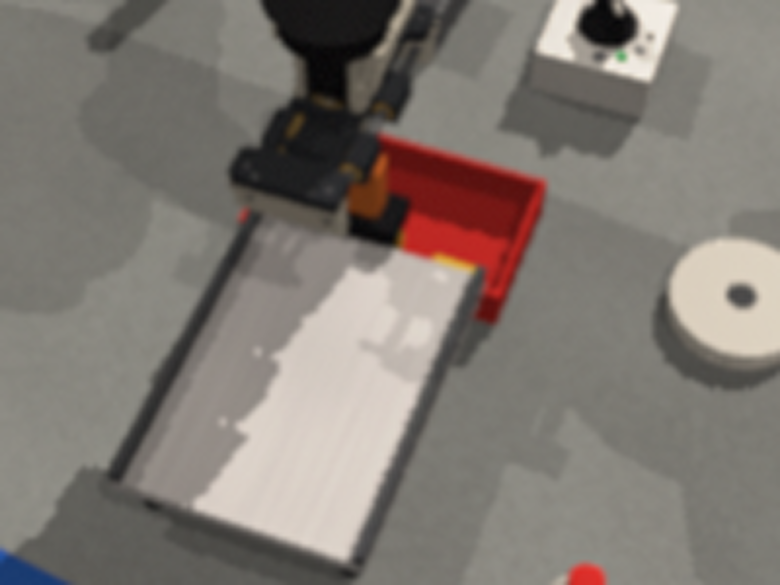

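View pics/c21.png

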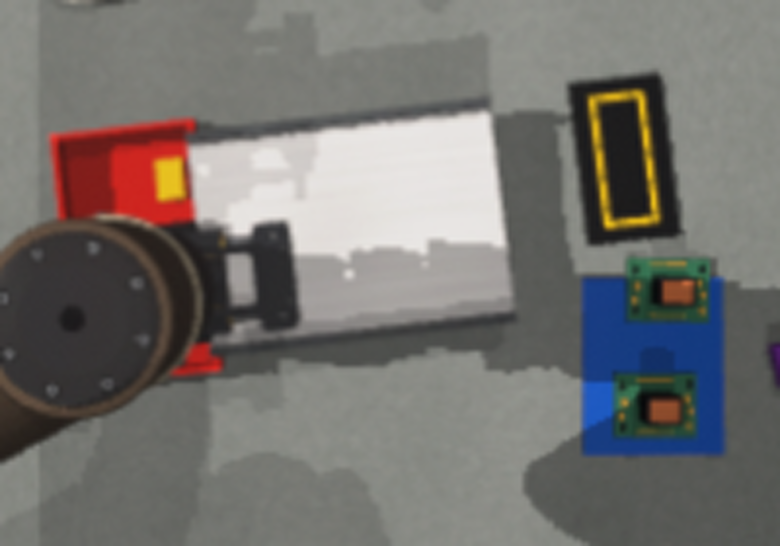

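The plate is clear, with one chip visible at (170,178) in the top crop. I'll lift and look into the tray on the way back.

Call:
apply_moves:
  plan:
    - [255,[0,0,-0.4],0]
    - [255,[0,0,-0.4],0]
    - [255,[0.5,-0.1,-0.1],0]
    - [255,[0.5,-0.15,0],0]
    - [255,[0.5,-0.15,0],0]
    - [255,[0.5,-0.15,0],0]
    - [255,[0.5,-0.15,0],0]
    - [255,[0.5,-0.15,0],0]
    - [255,[0.5,-0.15,0],0]
    - [255,[0.5,-0.15,0],0]
    - [255,[0.5,-0.15,0],0]
    - [255,[0.5,0,0],0]

```text
time_s: 41.15
tcp_pos: [0.5732, -0.1899, 0.1262]
eef_rot: [180.0, 0.0, -83.1]
contact_force: [0.0, 0.3, -2.6]
gripper_width: 0.0222
```

Call:
apply_moves:
  plan:
    - [255,[0.5,0,0],0]
    - [255,[0.5,0,0],0]
    - [255,[0.3,0,0],0]
    - [255,[0,0,0],0]
    - [255,[0,0,0],0]

```text
time_s: 41.78
tcp_pos: [0.5806, -0.2529, 0.1264]
eef_rot: [180.0, 0.0, -83.1]
contact_force: [-0.2, -0.0, -2.9]
gripper_width: 0.0218
```

```bash
python3 go.py .5874 -.3194 .0335 -83;  python3 - <<'E'
from g import *
cap('scene','s11'); crop('s11','c22',120,90,320,240,3.9)
cap('top','t11'); crop('t11','c23',170,160,370,300,3.9)
E
```

```text
now [ 0.5806 -0.2529  0.1264] [180.    0.  -83.1] w 0.0218 F [-0.2 -0.  -2.9] t 41.775
shift(units, old yaw) [1.34 0.02 1.86] (new yaw) [1.34 0.03 1.86] turn units -0.02
```

View pics/c22.png

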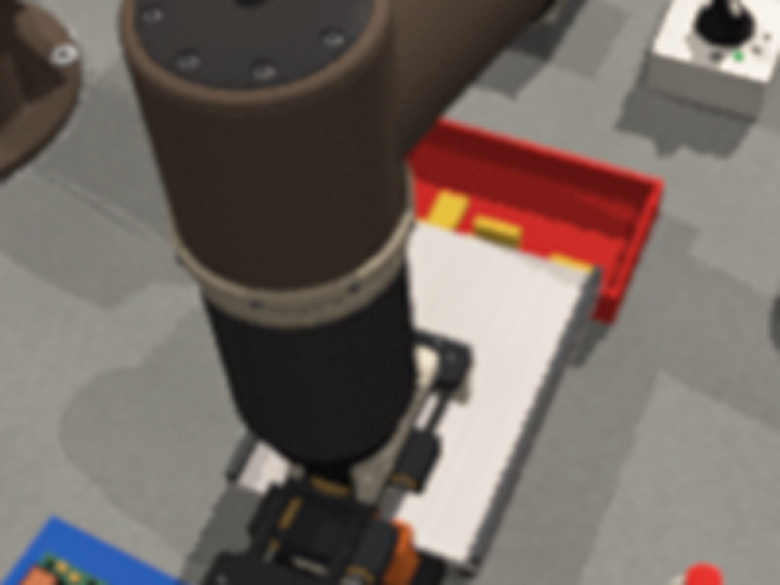

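View pics/c23.png

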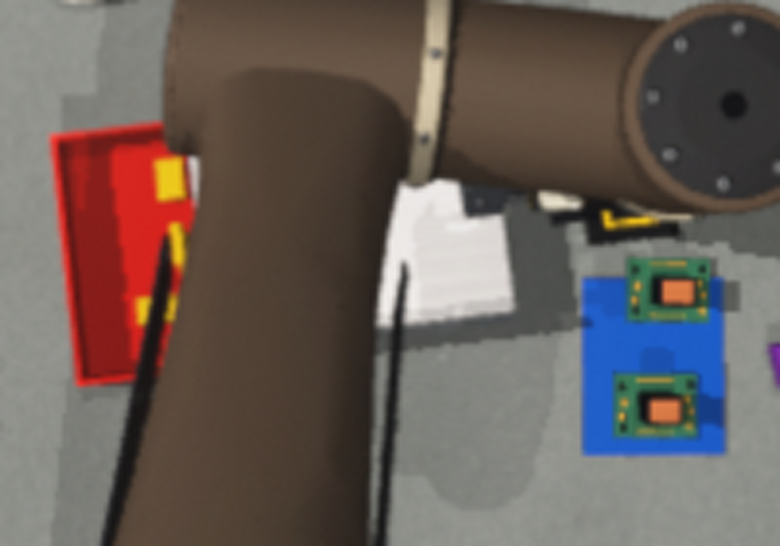

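Call:
apply_moves:
  plan:
    - [255,[0.5,0,0],0]
    - [255,[0.5,0,0],0]
    - [255,[0.5,0,0],0]
    - [255,[0.5,0,0],0]
    - [255,[0.5,0,0],0]
    - [255,[0.5,0,0],0]
    - [255,[0.4,0,0],0]
    - [255,[0,0,0],0]

```text
time_s: 42.88
tcp_pos: [0.6009, -0.4237, 0.1259]
eef_rot: [180.0, 0.0, -83.2]
contact_force: [0.1, -0.7, -2.7]
gripper_width: 0.022
```

```bash
python3 go.py .5874 -.3194 .0335 -83;  python3 - <<'E'
from g import *
cap('scene','s12'); crop('s12','c24',190,100,300,180,7)
cap('top','t12'); crop('t12','c25',175,180,310,265,5.9)
E
```

```text
now [ 0.6009 -0.4237  0.1259] [180.    0.  -83.2] w 0.022 F [ 0.1 -0.7 -2.7] t 42.875
shift(units, old yaw) [-2.1   0.02  1.85] (new yaw) [-2.1   0.01  1.85] turn units -0.03
```

View pics/c24.png

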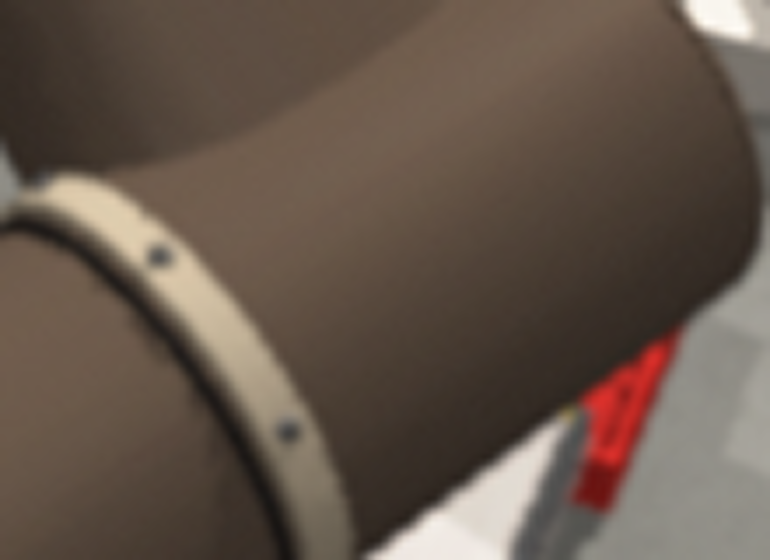

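View pics/c25.png

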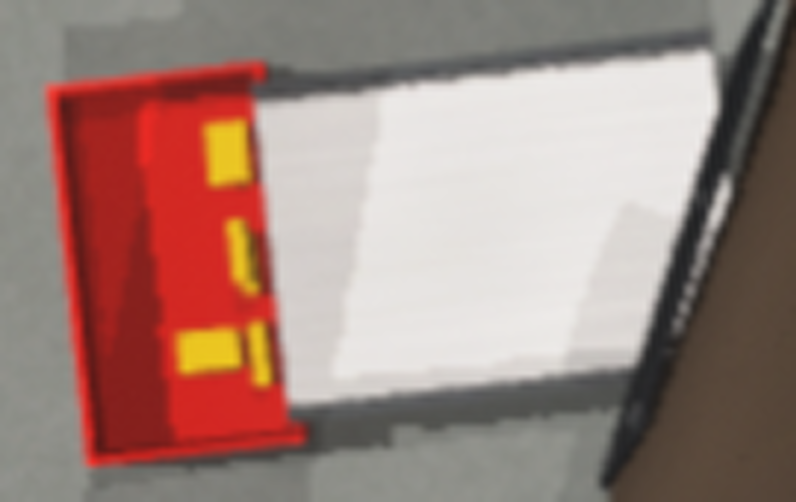

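All five chips are in the tray: (227,152), (235,240), (250,275), (208,350) and (262,352) in the crop. Putting the scraper back on its pad.

Call:
apply_moves:
  plan:
    - [255,[-0.4,0,0],0]
    - [255,[-0.5,0.01,0],0]
    - [255,[-0.5,0,0],0]
    - [255,[-0.4,0,0],0]
    - [255,[-0.3,0,0],0]
    - [255,[0,0,0.4],0]
    - [255,[0,0,0.5],0]
    - [255,[0,0,0.4],0]
    - [255,[0,0,0.3],0]
    - [255,[0,0,0.12],0]
    - [255,[0,0,0.06],0]
    - [255,[0,0,0],0]

```text
time_s: 44.48
tcp_pos: [0.5884, -0.3179, 0.038]
eef_rot: [-180.0, -0.0, -83.1]
contact_force: [0.0, 0.1, -2.1]
gripper_width: 0.0215
```

```bash
python3 go.py .5874 -.3194 .0335 -83;  python3 - <<'E'
from g import *
cap('scene','s13'); crop('s13','c26',130,210,250,300,6.5)
E
```

```text
now [ 0.5884 -0.3179  0.038 ] [-180.    -0.   -83.1] w 0.0215 F [ 0.   0.1 -2.1] t 44.475
shift(units, old yaw) [0.03 0.02 0.09] (new yaw) [0.03 0.02 0.09] turn units -0.02
```

View pics/c26.png

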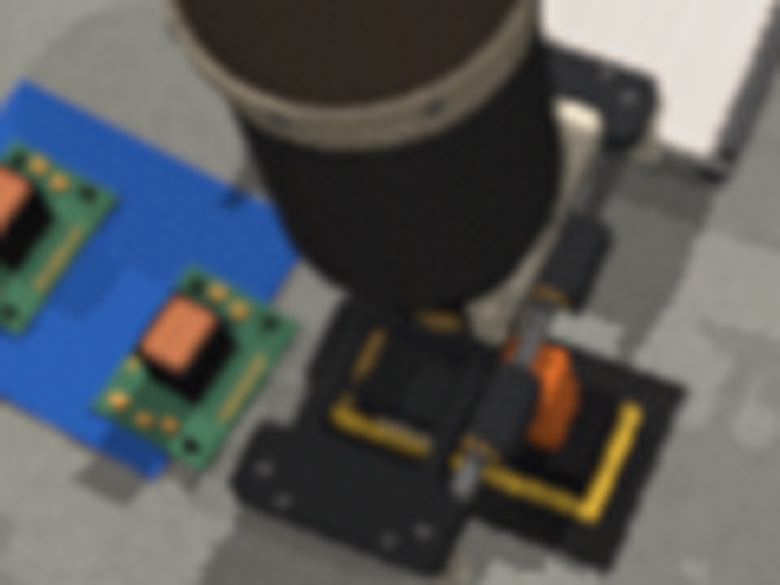

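Centred over the pad. Now the last few millimetres down, then let go.

Call:
apply_moves:
  plan:
    - [255,[0,0,0.05],0]
    - [255,[0,0,0.03],0]
    - [255,[0,0,0.02],0]
    - [255,[0,0,0],0]
    - [255,[0,0,0],0]

```text
time_s: 45.15
tcp_pos: [0.5881, -0.3178, 0.0331]
eef_rot: [-180.0, -0.0, -83.1]
contact_force: [-2.3, 1.5, 6.0]
gripper_width: 0.0221
```

Call:
apply_moves:
  plan:
    - [100,[0,0,0],0]
    - [100,[0,0,0],0]
    - [100,[0,0,0],0]
    - [80,[0,0,0],0]
    - [80,[0,0,-0.3],0]
    - [80,[0,0,-0.6],0]
    - [80,[0,0,-0.8],0]
    - [80,[0,0,-1],0]
    - [80,[0,0,-1],0]
    - [80,[0,0,0],0]

```text
time_s: 46.4
tcp_pos: [0.5904, -0.3189, 0.2244]
eef_rot: [-179.5, -0.3, -83.1]
contact_force: [-0.0, -0.7, -0.5]
gripper_width: 0.06
```

```bash
python3 go.py .475 -.358 .2 -90
```

```text
now [ 0.5904 -0.3189  0.2244] [-179.5   -0.3  -83.1] w 0.06 F [-0.  -0.7 -0.5] t 46.4
shift(units, old yaw) [0.5  2.39 0.49] (new yaw) [0.78 2.31 0.49] turn units 1.16
```

```bash
python3 go.py .578 .337 .22 -139.6;  python3 - <<'E'
from g import *
cap('scene','s14'); crop('s14','c27',60,170,260,320,3.9)
E
```

```text
now [ 0.5904 -0.3189  0.2244] [-179.5   -0.3  -83.1] w 0.06 F [-0.  -0.7 -0.5] t 46.4
shift(units, old yaw) [-13.05  -1.34   0.09] (new yaw) [-8.31 10.15  0.09] turn units 9.42
```

View pics/c27.png

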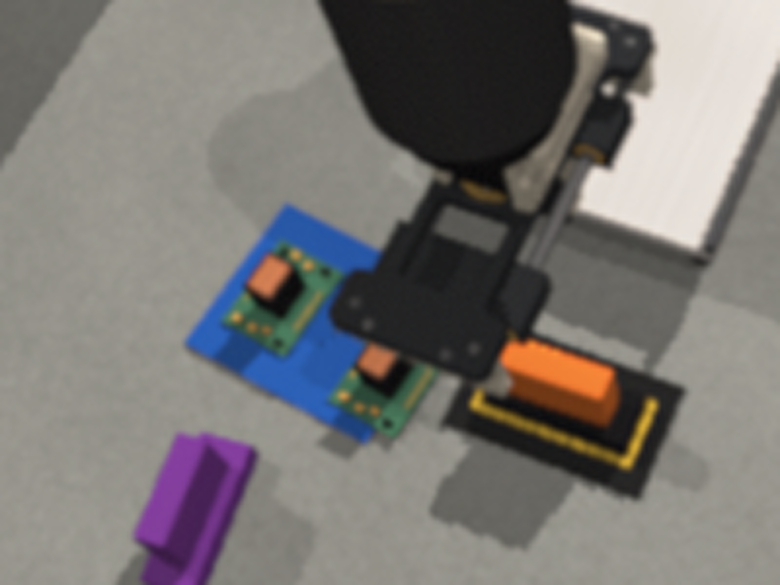

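The scraper stands upright on its pad. Back to the selector, shifting first and then turning.

Call:
apply_moves:
  plan:
    - [40,[-0.6,-0.06,0],0]
    - [40,[-0.87,-0.09,0],0]
    - [40,[-0.87,-0.09,0],0]
    - [40,[-0.87,-0.09,0],0]
    - [40,[-0.87,-0.09,0],0]
    - [40,[-0.87,-0.09,0],0]
    - [40,[-0.87,-0.09,0],0]
    - [40,[-0.87,-0.09,0],0]

```text
time_s: 47.45
tcp_pos: [0.5813, 0.0197, 0.217]
eef_rot: [179.9, -0.0, -83.1]
contact_force: [0.1, -0.5, 0.1]
gripper_width: 0.0741
```

Call:
apply_moves:
  plan:
    - [40,[-0.87,-0.09,0],0]
    - [40,[-0.87,-0.09,0],0]
    - [40,[-0.87,-0.09,0],0]
    - [40,[-0.87,-0.09,0],0]
    - [40,[-0.87,-0.09,0],0]
    - [40,[-0.87,-0.09,0],0]
    - [40,[-0.87,-0.09,0],0]
    - [40,[-0.27,-0.03,0],0]

```text
time_s: 48.45
tcp_pos: [0.5758, 0.34, 0.2163]
eef_rot: [179.9, -0.1, -83.0]
contact_force: [0.2, -0.9, -0.6]
gripper_width: 0.0742
```

Call:
apply_moves:
  plan:
    - [40,[0,0,0],1]
    - [40,[0,0,0],1]
    - [40,[0,0,0],1]
    - [40,[0,0,0],1]
    - [40,[0,0,0],1]
    - [40,[0,0,0],1]
    - [40,[0,0,0],1]
    - [40,[0,0,0],1]
    - [40,[0,0,0],1]
    - [40,[0,0,0],0.42]
    - [40,[0,0,0],0]

```text
time_s: 49.82
tcp_pos: [0.5765, 0.3373, 0.2172]
eef_rot: [180.0, -0.1, -139.6]
contact_force: [0.8, -0.0, -0.9]
gripper_width: 0.0738
```

```bash
python3 go.py .578 .337 .056 -139.6;  python3 - <<'E'
from g import *
cap('scene','s15'); crop('s15','c28',60,100,330,300,2.9)
cap('top','t15'); crop('t15','c29',170,160,400,300,3.4)
E
```

```text
now [0.5765 0.3373 0.2172] [ 1.800e+02 -1.000e-01 -1.396e+02] w 0.0738 F [ 0.8 -0.  -0.9] t 49.825
shift(units, old yaw) [-0.02 -0.02  3.22] (new yaw) [-0.02 -0.02  3.22] turn units -0.0
```

View pics/c28.png

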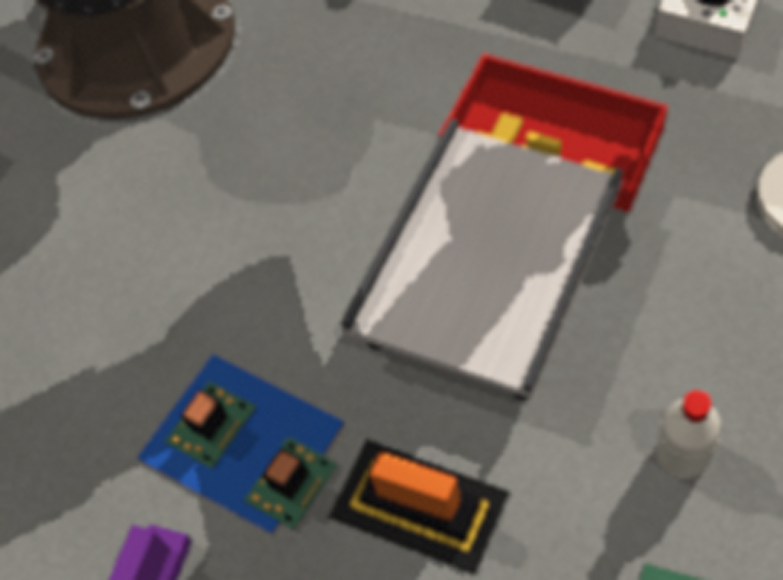

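View pics/c29.png

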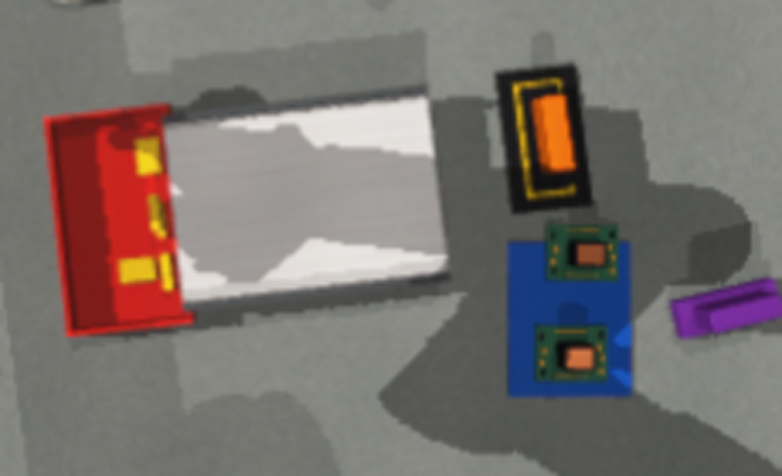

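The scraper, boards and chips are all in place. Now turning the selector to off.

Call:
apply_moves:
  plan:
    - [0,[-0.01,-0.02,0.7],0]
    - [0,[0,0,0.7],0]
    - [0,[0,0,0.7],0]
    - [0,[0,0,0.5],0]
    - [0,[0,0,0.4],0]
    - [0,[0,0,0.22],0]
    - [0,[0,0,0],0]
  squeeze: 30

```text
time_s: 50.8
tcp_pos: [0.5774, 0.3373, 0.056]
eef_rot: [-180.0, -0.1, -139.6]
contact_force: [0.1, -0.3, 0.1]
gripper_width: 0.0876
```

Call:
apply_moves:
  plan:
    - [255,[0,0,0],0]
    - [255,[0,0,0],0]
    - [255,[0,0,0],0]
    - [255,[0,0,0],0]
    - [255,[0,0,0],0]
    - [255,[0,0,0],0]
    - [255,[0,0,0],0]
    - [255,[0,0,0],0]

```text
time_s: 51.8
tcp_pos: [0.5763, 0.3363, 0.0562]
eef_rot: [-180.0, -0.2, -139.6]
contact_force: [-3.4, -1.3, 7.0]
gripper_width: 0.0137
```

Call:
apply_moves:
  plan:
    - [255,[0,0,0],-0.9]
    - [255,[0,0,0],-0.9]
    - [255,[0,0,0],-0.9]
    - [255,[0,0,0],-0.9]
    - [255,[0,0,0],-0.9]
    - [255,[0,0,0],-0.9]
    - [255,[0,0,0],-0.9]
    - [255,[0,0,0],-0.9]
    - [255,[0,0,0],-0.9]
    - [255,[0,0,0],-0.9]
    - [255,[0,0,0],-0.45]
    - [255,[0,0,0],0]

```text
time_s: 53.3
tcp_pos: [0.5772, 0.3385, 0.0563]
eef_rot: [180.0, 0.1, -82.9]
contact_force: [-2.9, 4.2, -1.4]
gripper_width: 0.0141
```

Call:
apply_moves:
  plan:
    - [255,[0,0,0],0]
    - [0,[0,0,0],0]
    - [0,[0,0,0],0]
    - [0,[0,0,0],0]
    - [0,[0,0,0],0]
    - [0,[0,0,-0.5],0]
    - [0,[0,0,-0.8],0]
    - [0,[0,0,-0.8],0]
    - [0,[0,0,-0.8],0]
    - [0,[0,0,-0.5],0]
    - [0,[0,0,0],0]

```text
time_s: 54.68
tcp_pos: [0.5787, 0.3382, 0.2294]
eef_rot: [-179.8, 0.1, -82.9]
contact_force: [0.4, 0.3, -0.6]
gripper_width: 0.0876
```

Run:
```python
from g import *
st()
cap('scene','s16'); crop('s16','c30',270,75,340,125,10)
cap('top','t16'); crop('t16','c31',170,160,400,300,3.4)
```

```text
time_s 54.675
tcp_pos [0.5787 0.3382 0.2294]
eef_rot [-1.797734e+02  1.456000e-01 -8.291980e+01]
contact_force [ 0.4203  0.3476 -0.6309]
gripper_width 0.0876
```

View pics/c30.png

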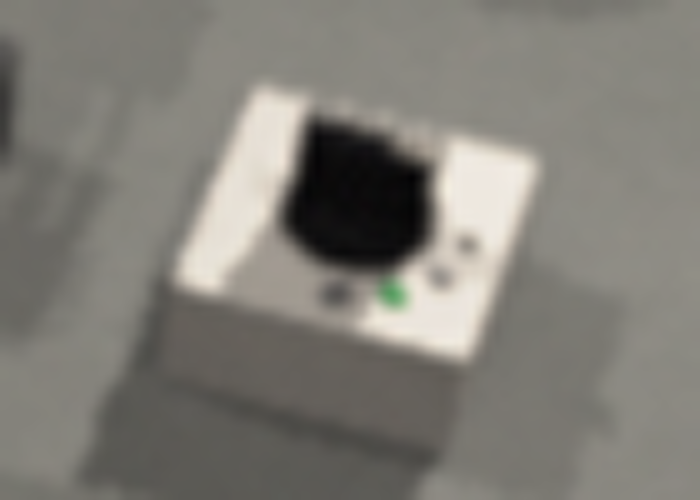

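View pics/c31.png

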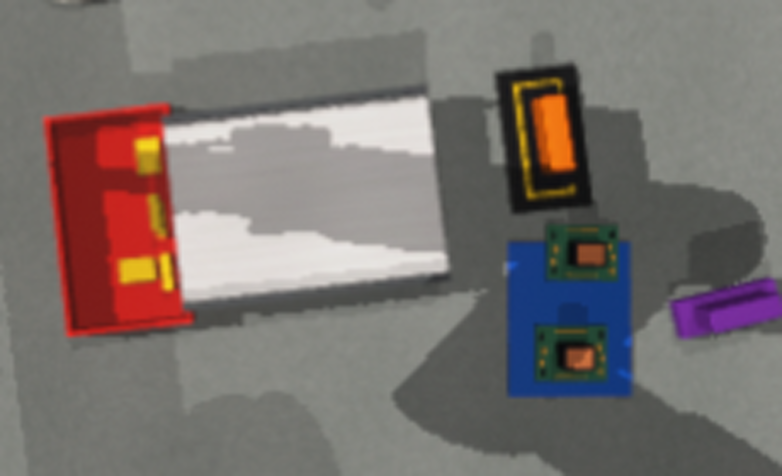

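Run:
```python
from g import *
q=cw('s16',(270,75),10,[(312,115),(428,150)],.081);print(np.degrees(np.arctan2(*(q[1]-q[0])[1::-1])))
m=cw('t16',(170,160),3.4,[(508,241),(630,241),(631,396),(509,396)],.003);print(*rect(m))
b=cw('t16',(170,160),3.4,[(591,254),(579,358)],.04);print(b-m.mean(0))
print(cw('t16',(170,160),3.4,[(582,252),(571,352)],.006)-m.mean(0))
rr=cw('t16',(170,160),3.4,[(558,132)],.073);p=cw('t16',(170,160),3.4,[(496,73),(576,65),(592,204),(513,213)],.003).mean(0);print(rr-p)
```

```text
4.323553340193704
c [ 0.4118 -0.3444  0.003 ] len [0.12  0.15  0.119 0.15 ] ang [ -89.5 -179.6   90.4    0.6]
[[ 0.0643315  -0.01186811  0.037     ]
 [-0.0335364  -0.00061339  0.037     ]]
[[ 0.06471791 -0.01128109  0.003     ]
 [-0.03217005 -0.00068571  0.003     ]]
[[0.00257799 0.0015623  0.07      ]]
```

Run:
```python
from h import *
print(close_job())
```

```text
the job is handed in; nothing more can be done
None
```

I carried out all the steps in the order asked and handed the job in at about 55 s of the 208 s allowed; no verdict was given.

- **Selector:** I turned it to 2 at the start; the pointer measured about 3° off the green dot. It is now back at off, about 4° from the black dot. The first camera picture did not show the pointer clearly, so both angles come from the bar's edges.
- **Boards:** Both good green boards lie flat on the mat and are not stacked. One was knocked about 28 mm while I was handling the scraper. I left it there, as its middle is still over the mat: about 64 mm off-centre, where the limit is 75 mm. It overhangs the mat's edge slightly.
- **Chips:** I pushed all five into the red tray in two passes without lifting any. The plate is empty. Two or three chips appear to stand or lean against the tray's near wall.
- **Scraper:** It stands upright on its black pad, within about 3 mm of the centre, and the gripper has let go.
- **Bin, bottle and reel:** I did not touch any of them. In the pictures where they appeared they looked unmoved, but I did not measure that.

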